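# Set up the boil test of a trench candle

### The arm

A 6-joint arm with a two-finger parallel gripper is mounted at the origin on a cart in front of the work surface, level with it; the furniture and walls round the work are solid. World frame = base frame: x ahead of the robot, y to its left, z up, the work surface at z = 0. Lengths are in m, angles in degrees, forces in N, time in s.
With the tool pointing down it reaches from about 0.3 to 0.75 m from the base axis. Payload 8.5 kg.
Tool frame: the origin (TCP) lies between the finger pads; the fingertips stand 8 mm ahead of it and the grasp point (between the pads) lies 11 mm behind it; y points along the fingers, z is the direction in which the jaws open and shut, and the axes are right-handed (so a half turn about y gives the same grasp; the last joint's range is limited). The gripper opens to 85 mm and grips with 20 to 120 N. Pads are 22 mm wide; open, the fingers measure 114 mm over their backs; the gripper's body (76 mm by 85 mm) begins 54 mm behind the grasp point. The pads swing forward as they close: fully open they stand 13 mm farther back than shut.
Start: joints at [-87.279, 21.807, 74.336, -0, 83.858, -12.336], TCP at [0.143, -0.531, 0.239] pointing down, gripper open.
Joint ranges: [-178.18, 178.18], [-50.72, 133.34], [12.68, 142.11], [-81.47, 261.47], [9.98, 163.14], [-165.26, 165.26]. Speed limits (degrees/s): [136.94, 136.94, 180, 180, 180, 180].

### API

Orientations are given as a 3x3 rotation matrix whose columns are the frame's x, y, z axes.
In Python, from rig import env, get_image gives the robot as it stands.
- The arm moves only by the tool move_arm, never from a script. Its argument "targets" is one flat list of numbers, 6 for each row, row after row: the shift along the tool's x, y, z in mm, then the turn, a rotation vector about the tool's x, y, z in rad. A call has exactly 5 rows; each row shifts and turns the commanded pose from where the row before left it, along the tool's axes as they then stand; what a row does not reach is not made up. A row lasts 1/8 s, in which the tool goes at most 62.5 mm and 10.7 degrees, less where a joint would pass 70% of its speed; a pose out of reach is approached as far as the arm can. A call is refused whole if a number of a shift passes 62.5 or a number of a turn 0.188, either way. A call with a gripper value outside its range is refused whole. "hand" is the opening, from -1 (shut) to 1 (fully open), so that 0 is half open, set as the call begins (left out, the last holds). The fingers move at their own pace and stop on an object; "squeeze" is the grip in N (left out, the last holds). Time passes only in rows, so rows that do not move let the fingers close, or fill a call up. It gives the time, the measured TCP pose, the force and the opening at its end, in the units of the state.
- env.observe(): the state, without advancing time (a new reading comes with each control period).
- get_image(name): name is "scene" or "top" or "wrist"; returns a dict with "pixels" (384x512x3 uint8, red, green, blue), "z_map" (384x512 float32, m along the optical axis (not along the pixel's ray), 0 where there is no reading), "intrinsics" (3x3 intrinsics, pixels), "k1" (the pictures are not rectified: a ray, as slopes to the right and down, at radius r is drawn at 1 + k1 r^2 times it, then the intrinsics apply), "R" (3x3) and "t" (3): a world point X has camera coordinates R X + t; the wrist camera has in their place "mount" (4x4, takes a point from camera to tool coordinates, whose origin is the TCP and whose axes are the tool frame's). Camera axes: x right, y down, z forward; pixel columns grow to the right and rows downward; lengths in m; the calibration is good to about 2 mm. A picture is of the moment at which its call begins: read the wrist's pose just before it.
- env.close_job(): hands the job in, once; it reports no verdict.
The state is a dict: "time_s": time; "q": joint angles; "qvel": joint speeds; "joint_efforts": joint torques, N m; "position": TCP position; "tool_rot": TCP orientation; "ft_force": force on the tool from outside, world axes, zero at the start; "wrist_torque": the same for the moment, N m; "grip_width": finger opening in m.
Only numpy, scipy, OpenCV 4.12 (cv2) and the standard library are available. Lean on these libraries where they do the work, as an engineer would, in place of code of your own. Each camera call takes 0.05 s, during which the arm holds its last target.

### The job

Set up the boil test of the low red tin candle on the grey heat-proof board: stand the candle in the middle of the board, and one firebrick on end towards each short end of the board, on the line through the candle and square to the board, with a finger's width or more of air between brick and candle and the bricks wholly on the board. Then lay the steel grate across the two brick tops, along the board and centred, so that its two spreader bars hang down between the bricks and the rods lie flat on the brick tops, and last stand the ribbed tin upright in the middle of the grate, straight above the candle. Let go of everything and leave the matchbox and the wax block where they are.

Things in the scene. Friction and masses are not known exactly. Their poses are not given: they have to be found in the camera images.
- board: grey fibre-cement board, 130 x 250 x 6 mm, fixed flat on the table, with a dark soot ring in its middle; origin at the centre of its underside (the table), x across it (130 mm), y along it (250 mm), z up. Its top is at z = 6 mm
- candle: low red candle tin with a silver rim, filled with rolled brown card, a card wick in the middle, near the table's front edge (the many other candles are wider and not red); 66 mm in diameter, tin 45 mm high, wick tip at 60 mm (the wick cannot be touched); 0.17 kg; origin at the centre of its underside, z up; grasp across the tin
- brick_1: cream insulating firebrick, cut piece 64 (x) x 57 (y) x 114 (z) mm, standing on end, about 0.3 kg; origin at the centre of its underside, z up; grasp across the 57 mm (along its y) near the top
- brick_2: a second brick like brick_1; either may stand at either end
- grate: dark steel grate lying flat: five 6 mm rods 190 mm long (along y), 64 mm over the outermost rods (along x: grasp here, at the middle); under them two cross bars 12 mm high, 88 mm over their outer faces (along y). Rods at 12 to 18 mm height; 0.27 kg. Origin: its middle, at the bars' lower edge, z up. The bars must hang between the bricks: a gap of about 105 mm serves well
- tin: empty silver tin with ribs all round, near the table's front edge; 68 mm in diameter, 76 mm high, 0.07 kg; origin at the centre of its underside, z up; grasp across the body
- matches: red matchbox, 36 x 53 x 15 mm, to be left alone; origin at the centre of its underside
- wax: cream rough wax block lying flat just right of the board, 44 x 72 x 28 mm, to be left alone; origin at the centre of its underside

How it is judged:
By the outcome, as a careful person would: the job done as asked, in the order asked, and still so for the second after the job is handed in, with the robot touching nothing.
It also fails if it takes over 138 s, if anything falls off the work surface, if the arm or the gripper's body presses on something with over 40 N, if the wrist force passes 120 N, or if a joint passes its speed limit or range.

## Working session

There is one attempt and no reset: what is moved stays moved. The work goes in short steps, Python scripts to look and compute and a tool call to move; the robot and the scene stay as the last step left them, time stands still between calls to the robot, and variables do not carry over. Pictures are saved under pics/ and viewed, and the job is handed in when it is done.

Besides the shell and the picture viewer there is one more tool, called after "Emit:" by a JSON object that holds its "api" and its "payload". move_arm: Moves the arm, as the interface text tells. Its arguments: {"type":"object","properties":{"targets":{"type":"array"},"hand":{"type":"number"},"squeeze":{"type":"number"}},"required":["targets"]}

```bash
ls; mkdir -p pics; cat > h.py <<'E'
import numpy as np, cv2
from rig import env, get_image
def save(n,im): cv2.imwrite('pics/'+n+'.png', im[:,:,::-1])
E
python3 - <<'E'
from h import *
s=env.observe(); print(s)
import pickle
d={}
for n in ['scene','top','wrist']:
    g=get_image(n); d[n]=g; save(n+'0',g['pixels']); print(n,g['intrinsics'],g['k1'],g.get('R'),g.get('t'),g.get('mount'))
pickle.dump((s,d),open('d0.pkl','wb'))
E
```

```text
pics
{'time_s': 0.0, 'q': array([-8.72781148e+01,  2.18413519e+01,  7.43853925e+01, -1.07166941e-03,
        8.38586399e+01, -1.23366400e+01]), 'qvel': array([ 0.02181968, -0.01216847, -0.01604989,  0.0447105 , -0.09106123,
        0.05245642]), 'joint_efforts': array([ 2.38021756e-03, -4.48455012e+01, -2.31277353e+01, -1.35510518e-04,
        4.73506239e-03,  2.45818563e-05]), 'position': array([ 0.14286425, -0.53082296,  0.23870462]), 'tool_rot': array([[-9.65660440e-01, -8.93441982e-05,  2.59807442e-01],
       [-2.59807284e-01,  1.48767262e-03, -9.65659341e-01],
       [-3.00232359e-04, -9.99998889e-01, -1.45979887e-03]]), 'ft_force': array([0.75456802, 0.46383884, 0.53168824]), 'wrist_torque': array([-0.02199401, -0.01190395,  0.00461012]), 'grip_width': 0.08531139809958743}
scene [[402.33292366   0.         258.42993338]
 [  0.         402.33292366 187.75888093]
 [  0.           0.           1.        ]] -0.03838737449621677 [[-0.8118129  -0.58366305 -0.01724128]
 [-0.23419625  0.35250591 -0.90603074]
 [ 0.53489432 -0.7314896  -0.42286054]] [0.36112551 0.2001567  1.0081901 ] None
top [[483.90517112   0.         261.58344708]
 [  0.         483.90517112 188.88630028]
 [  0.           0.           1.        ]] -0.11259833211631726 [[-0.02507823 -0.99954184 -0.01694692]
 [-0.99299641  0.02686464 -0.11504964]
 [ 0.1154522   0.01394299 -0.99321517]] [-0.05657592  0.51767704  1.3394696 ] None
wrist [[281.57775771   0.         256.87342966]
 [  0.         281.57775771 190.92742723]
 [  0.           0.           1.        ]] 0.009076413504559719 None None [[-3.93793695e-04  9.64833705e-01  2.62860736e-01 -6.53771053e-02]
 [ 4.70632930e-05 -2.62860738e-01  9.64833784e-01 -1.34976763e-01]
 [ 9.99999921e-01  3.92316553e-04  5.81046501e-05 -1.01625474e-03]
 [ 0.00000000e+00  0.00000000e+00  0.00000000e+00  1.00000000e+00]]
```

View pics/scene0.png

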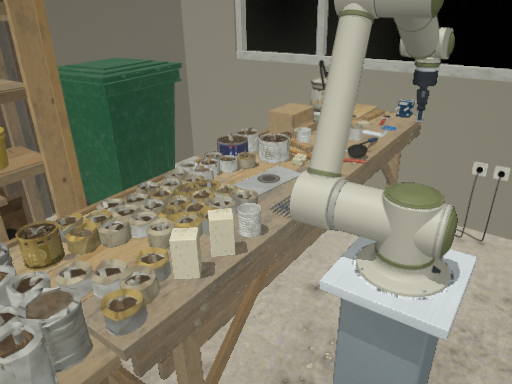

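View pics/top0.png

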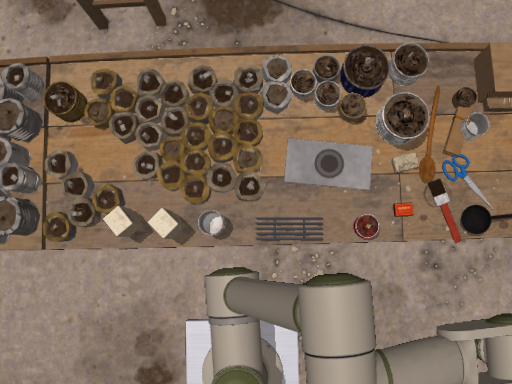

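View pics/wrist0.png

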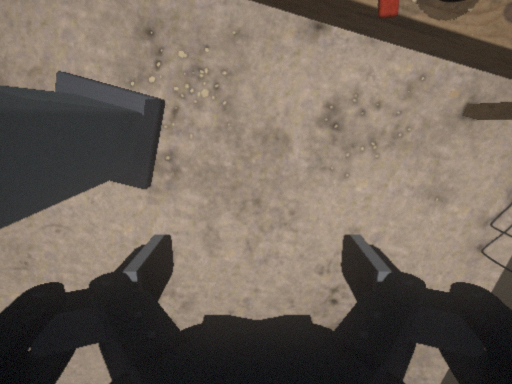

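The top view shows the board (329,162), the candle (366,226), the grate (289,229), the tin (211,223), the bricks (about 118,221 and 163,222), the matchbox (403,210) and the wax block (405,162). I'll measure them next.

```bash
cat >> h.py <<'E'
def rays(g,uv):
    K=g['intrinsics']; k=g['k1']
    uv=np.asarray(uv,float).reshape(-1,2)
    p=cv2.undistortPoints(uv.reshape(-1,1,2),K,np.array([k,0,0,0.])).reshape(-1,2)
    return np.c_[p,np.ones(len(p))]
def pose(g,s=None):
    if g.get('R') is not None: return g['R'],g['t']
    T=np.eye(4);T[:3,:3]=s['tool_rot'];T[:3,3]=s['position']
    M=np.linalg.inv(T@np.array(g['mount'])); return M[:3,:3],M[:3,3]
def plane(g,uv,z,s=None):
    R,t=pose(g,s); d=rays(g,uv)@R; c=-R.T@t
    return c+d*((z-c[2])/d[:,2])[:,None]
def cloud(g,s=None):
    h,w=g['z_map'].shape
    u,v=np.meshgrid(np.arange(w),np.arange(h))
    R,t=pose(g,s); P=rays(g,np.c_[u.ravel(),v.ravel()])*g['z_map'].reshape(-1,1)
    return ((P-t)@R).reshape(h,w,3)
def proj(g,X,s=None):
    R,t=pose(g,s); P=np.atleast_2d(X)@R.T+t; x=P[:,:2]/P[:,2:]; r2=(x**2).sum(1,keepdims=True)
    x=x*(1+g['k1']*r2); K=g['intrinsics']; return x*[K[0,0],K[1,1]]+K[:2,2]
E
python3 - <<'E'
from h import *
import pickle
s,d=pickle.load(open('d0.pkl','rb'))
g=d['top']; C=cloud(g); Z=C[:,:,2]; im=g['pixels']
def crop(n,x0,x1,y0,y1,k=4):
    c=cv2.resize(im[y0:y1,x0:x1],None,fx=k,fy=k,interpolation=cv2.INTER_CUBIC); save(n,c)
crop('a1',275,430,130,250,5); crop('a2',85,335,190,250,3)
def blob(mask,name,seed):
    n,l,st,ce=cv2.connectedComponentsWithStats(mask.astype(np.uint8)); 
    k=l[seed[1],seed[0]]; m=l==k
    P=C[m]; cs=np.argwhere(m)[:,::-1].astype(np.float32)
    rect=cv2.minAreaRect(cs); box=cv2.boxPoints(rect)
    print(name,k,m.sum(),'medz',np.median(P[:,2]),'ce',ce[k],'rect',rect)
    return m,box,ce[k]
valid=g['z_map']>0
print('table z',[Z[v,u] for u,v in [(280,205),(350,200),(330,245),(160,210),(240,240)]],'board',[Z[v,u] for u,v in [(300,160),(360,165)]])
for nm,sd in [('b1',(118,221)),('b2',(163,222))]:
    m,b,c=blob(valid&(Z>0.105)&(Z<.125),nm,sd); print(plane(g,b,.114)[:,:2].round(4).tolist(),plane(g,[c],.114))
hsv=cv2.cvtColor(im,cv2.COLOR_RGB2HSV).astype(int)
gm=(hsv[...,1]<45)&(hsv[...,2]>90); 
m,b,c=blob(gm,'board',(300,160)); print(plane(g,b,.006)[:,:2].round(4).tolist())
for nm,sd,zz in [('candle',(366,219),None),('tin',(205,223),None)]:
    m,b,c=blob(valid&(Z>0.02),nm,sd); P=C[m]; print(nm,np.percentile(P,[1,50,99],axis=0).round(4).tolist())
m=np.zeros(Z.shape,bool);m[205:250,245:335]=1
gr=m&(im.sum(2)<200); m,b,c=blob(cv2.morphologyEx(gr.astype(np.uint8),cv2.MORPH_CLOSE,np.ones((7,7))),'grate',(289,229)); print(plane(g,b,.018)[:,:2].round(4).tolist(),plane(g,[c],.018))
E
```

```text
table z [np.float64(-0.001135834750161571), np.float64(0.0015182369094240069), np.float64(-0.7505136541682629), np.float64(0.112689659641844), np.float64(-0.0032220673296099334)] board [np.float64(0.0059572533639572905), np.float64(0.00016764553752476985)]
b1 46 506 medz 0.11336602660583397 ce [117.43675889 220.55533597] rect ((117.75238037109375, 220.73028564453125), (24.3197021484375, 21.736082077026367), 51.8427734375)
[[0.4395, 0.3598], [0.4745, 0.3129], [0.4223, 0.2716], [0.3875, 0.3182]] [[0.43137609 0.31637022 0.114     ]]
b2 47 521 medz 0.11335178607476437 ce [162.58349328 222.54126679] rect ((163.0, 222.50001525878906), (23.33452033996582, 21.920310974121094), 45.0)
[[0.4258, 0.2358], [0.4661, 0.1938], [0.4212, 0.1498], [0.3811, 0.1916]] [[0.42338668 0.19378428 0.114     ]]
board 192 3126 medz 0.006023276699281549 ce [328.1074856  164.19225848] rect ((328.57305908203125, 163.983154296875), (86.46588897705078, 44.03882598876953), 5.440331935882568)
[[0.5376, -0.1332], [0.6661, -0.1494], [0.6353, -0.3997], [0.5071, -0.3807]]
candle 34 457 medz 0.04040510620302483 ce [366.47702407 225.6083151 ] rect ((366.5, 225.5), (23.0, 23.0), 90.0)
candle [[0.3723, -0.391, 0.0252], [0.4036, -0.3594, 0.0404], [0.4358, -0.3295, 0.0585]]
tin 0 131712 medz -0.7383651495146821 ce [252.62362579 186.42816144] rect ((255.5, 191.5), (383.0, 511.0), 90.0)
tin [[-0.212, -1.1549, -0.7631], [0.4824, -0.0695, -0.7384], [1.5088, 1.135, 0.0184]]
grate 1 1505 medz 0.004259037298683926 ce [289.39800664 229.15747508] rect ((292.5, 231.0), (71.0, 26.0), 0.0)
[[0.3613, -0.053], [0.4347, -0.0548], [0.4292, -0.2559], [0.3559, -0.2531]] [[ 0.40070428 -0.14559405  0.018     ]]
```

```bash
sleep 0
```

```text
(no output)
```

View pics/a1.png

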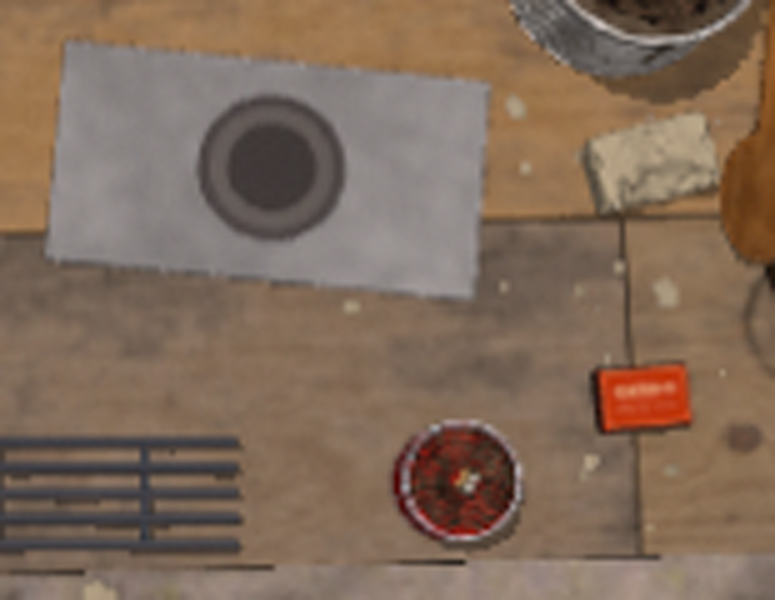

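View pics/a2.png

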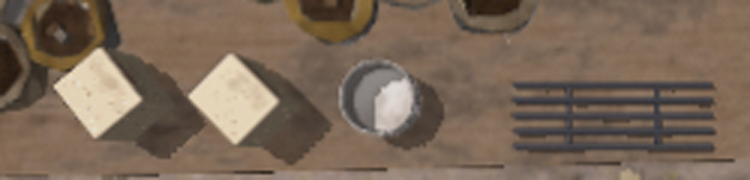

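Crop a1 shows the board corners at (66,42), (489,84), (473,298) and (48,258), the soot ring at (271,167), and the candle rim centred near (462,481). Crop a2 shows the brick tops, the tin rim near (379,95), and the grate rods from (513,85) to (715,147). I'll convert these to positions.

```bash
python3 - <<'E'
from h import *
import pickle
s,d=pickle.load(open('d0.pkl','rb'))
g=d['top'];C=cloud(g)
f=lambda P,k,o:(np.array(P,float)+.5)/k-.5+o
A=lambda P:f(P,5,[275,130]); B=lambda P:f(P,3,[85,190])
def show(n,Q):
    Q=Q[:,:2];e=np.roll(Q,-1,0)-Q
    print(n,'c',Q.mean(0).round(4),'len',np.linalg.norm(e,axis=1).round(4),'ang',np.degrees(np.arctan2(e[:,1],e[:,0])).round(1))
show('board',plane(g,A([(66,42),(489,84),(473,298),(48,258)]),.006))
print('ring',plane(g,A([(271,167)]),.006))
print('candle',plane(g,A([(462,481)]),.045), 'rim', plane(g,A([(402,481),(522,481),(462,421),(462,541)]),.045)[:,:2])
show('b1',plane(g,B([(54,86),(98,47),(142,97),(97,139)]),.114))
show('b2',plane(g,B([(189,97),(233,53),(280,100),(233,145)]),.114))
show('grate',plane(g,B([(513,82),(715,82),(715,150),(513,150)]),.018))
print('tin',plane(g,B([(379,95)]),.076), plane(g,B([(339,95),(418,95),(379,60),(379,132)]),.076)[:,:2])
# tin via depth
P=C[195:245,190:235].reshape(-1,3); m=(P[:,2]>.06)&(P[:,2]<.085); print('tin z',P[m].mean(0),np.percentile(P[m],[2,98],axis=0))
# brick top masks
im=g['pixels']
for nm,(u,v) in dict(b1=(118,221),b2=(163,222)).items():
    w=im[v-25:v+25,u-25:u+25].astype(int); M=((w.min(2)>150)&(C[v-25:v+25,u-25:u+25,2]>.1)).astype(np.uint8)
    c,_=cv2.findContours(M,cv2.RETR_EXTERNAL,cv2.CHAIN_APPROX_NONE); c=max(c,key=cv2.contourArea).reshape(-1,2)+[u-25,v-25]
    W=plane(g,c,.114)[:,:2]; r=cv2.minAreaRect((W*1000).astype(np.float32)); print(nm,r)
E
```

```text
board c [ 0.5873 -0.2653] len [0.248  0.1263 0.2462 0.1275] ang [-97.2 172.7  83.   -6.5]
ring [[ 0.58892168 -0.266216    0.006     ]]
candle [[ 0.40307978 -0.36049433  0.045     ]] rim [[ 0.40406362 -0.32697046]
 [ 0.40207793 -0.39411593]
 [ 0.43643838 -0.36206303]
 [ 0.36986654 -0.35897426]]
b1 c [0.4318 0.317 ] len [0.0527 0.0609 0.0548 0.0623] ang [ -49.7 -138.5  131.8   39.6]
b2 c [0.4233 0.1939] len [0.0551 0.0598 0.0573 0.0585] ang [ -46.1 -135.6  132.5   42.3]
grate c [ 0.403  -0.1455] len [0.1908 0.064  0.19   0.064 ] ang [-91.5 177.9  88.5  -1.4]
tin [[0.42550393 0.06909912 0.076     ]] [[0.42638346 0.1055743 ]
 [0.4246341  0.03363776]
 [0.45731067 0.06864359]
 [0.39203391 0.06959829]]
tin z [0.42609937 0.07763385 0.07209602] [[0.39113987 0.0387605  0.06020988]
 [0.45690984 0.10486125 0.08002858]]
b1 ((431.5760192871094, 317.9928894042969), (60.68598556518555, 53.80705642700195), 38.464691162109375)
b2 ((424.0700988769531, 194.9041748046875), (59.14494323730469, 52.822811126708984), 43.86675262451172)
```

```bash
cat >> h.py <<'E'
def go(x,y,z,a=None):
    s=env.observe(); R=s['tool_rot']; p=s['position']
    a0=np.degrees(np.arctan2(R[1,2],R[0,2])); 
    if a is None:a=a0
    t=((a0-a+90)%180)-90
    print('t',s['time_s'],'p',p.round(4),'a0',round(a0,2),'tilt',R[2].round(4),'q',s['q'].round(0),'F',s['ft_force'].round(1),'w',round(s['grip_width'],4))
    # shift in present axes if moved before turn; and after turning
    d=np.array([x,y,z])-p; print('shift before turn mm',(R.T@d*1000).round(1),'turn y rad',round(np.radians(t),3))
    an=np.radians(a0-t); Rn=np.c_[[np.sin(an),-np.cos(an),0],[0,0,-1],[np.cos(an),np.sin(an),0]]
    print('shift after turn mm',(Rn.T@d*1000).round(1))
E
python3 -c "
from h import *
go(.403,-.3605,.12,-105)"
```

```text
t 0.15 p [ 0.1429 -0.5309  0.2389] a0 -74.94 tilt [-2.0e-04 -1.0e+00 -1.1e-03] q [-87.  22.  74.   0.  84. -12.] F [-0.2 -0.3 -0.2] w 0.0854
shift before turn mm [-295.4  119.   -96.8] turn y rad 0.525
shift after turn mm [-207.2  118.9 -231.9]
```

Emit:
{"api": "move_arm", "payload": {"targets": [-49,20,-16,0,0,0,-49,20,-16,0,0,0,-49,20,-16,0,0,0,-49,20,-16,0,0,0,-49,20,-16,0,0,0], "hand": 1, "squeeze": 40}}

```text
time_s: 0.78
position: [0.3599, -0.3891, 0.1386]
tool_rot: [[-0.966, -0.0, 0.26], [-0.26, 0.0, -0.966], [0.0, -1.0, -0.0]]
ft_force: [-0.0, -0.5, 0.9]
grip_width: 0.0857
```

Emit:
{"api": "move_arm", "payload": {"targets": [-49,20,-16,0,0,0,0,0,0,0,0.175,0,0,0,0,0,0.175,0,0,0,0,0,0.175,0,0,0,0,0,0,0]}}

```text
time_s: 1.4
position: [0.4018, -0.3619, 0.1191]
tool_rot: [[-0.966, -0.0, -0.258], [0.258, 0.0, -0.966], [0.0, -1.0, -0.0]]
ft_force: [-0.8, 0.3, 0.5]
grip_width: 0.0852
```

```bash
python3 - <<'E'
from h import *
go(.403,-.3605,.018,-105)
s=env.observe(); g=get_image('wrist'); save('w1',g['pixels'])
C=cloud(g,s); P=C.reshape(-1,3); 
im=g['pixels'].reshape(-1,3).astype(int)
m=(g['z_map'].ravel()>0)&(np.hypot(P[:,0]-.403,P[:,1]+.36)<.06)&(P[:,2]>.03)&(P[:,2]<.07)
print(np.percentile(P[m],[1,50,99],axis=0),m.sum())
print(proj(g,[[.403,-.3605,.06],[.436,-.3605,.045],[.37,-.3605,.045],[.403,-.3275,.045],[.403,-.3935,.045]],s))
E
```

```text
t 1.4 p [ 0.4018 -0.3619  0.1191] a0 -104.93 tilt [ 3.e-04 -1.e+00 -3.e-04] q [-55.  28.  86.  -0.  66.  50.] F [-0.8  0.3  0.5] w 0.0852
shift before turn mm [ -0.8 101.1  -1.6] turn y rad 0.001
shift after turn mm [ -0.8 101.1  -1.7]
[[ 0.37165334 -0.38982232  0.03483729]
 [ 0.40402587 -0.35946885  0.0416651 ]
 [ 0.43465031 -0.32785445  0.06003289]] 5498
[[255.0375764  205.99680193]
 [243.72813607 159.06645504]
 [265.76140633 237.75049666]
 [214.52404023 210.26292561]
 [296.65115523 189.35484168]]
```

View pics/w1.png

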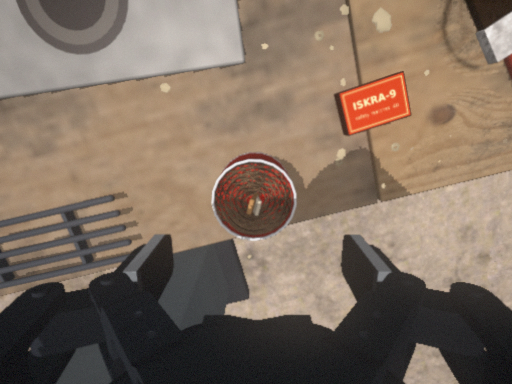

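The candle rim spans columns 212–296 and sits between the jaws, which agrees with the projection. I'll lower the gripper.

Emit:
{"api": "move_arm", "payload": {"targets": [-1,25,-2,0,0,0,0,25,0,0,0,0,0,25,0,0,0,0,0,18,0,0,0,0,0,10,0,0,0,0]}}

```text
time_s: 2.08
position: [0.4031, -0.3602, 0.0155]
tool_rot: [[-0.966, -0.001, -0.257], [0.257, 0.001, -0.966], [0.001, -1.0, -0.001]]
ft_force: [-0.0, 0.2, -0.0]
grip_width: 0.0857
```

Emit:
{"api": "move_arm", "payload": {"targets": [0,0,0,0,0,0,0,0,0,0,0,0,0,0,0,0,0,0,0,0,0,0,0,0,0,0,0,0,0,0], "hand": -1}}

```text
time_s: 2.7
position: [0.4034, -0.3605, 0.0167]
tool_rot: [[-0.966, 0.0, -0.259], [0.259, -0.001, -0.966], [-0.001, -1.0, 0.0]]
ft_force: [-0.5, 0.3, 2.5]
grip_width: 0.0663
```

Emit:
{"api": "move_arm", "payload": {"targets": [0,0,0,0,0,0,0,0,0,0,0,0,0,-20,0,0,0,0,0,-40,0,0,0,0,0,-40,0,0,0,0]}}

```text
time_s: 3.32
position: [0.4031, -0.36, 0.1169]
tool_rot: [[-0.966, -0.001, -0.259], [0.259, 0.001, -0.966], [0.001, -1.0, -0.001]]
ft_force: [0.2, 0.7, -1.5]
grip_width: 0.0662
```

```bash
python3 - <<'E'
from h import *
go(.588,-.266,.116,-97.1)
s=env.observe(); g=get_image('wrist'); save('w2',g['pixels'])
E
```

```text
t 3.325 p [ 0.4031 -0.36    0.1169] a0 -105.03 tilt [ 1.2e-03 -1.0e+00 -9.0e-04] q [-54.  28.  87.  -0.  66.  51.] F [ 0.2  0.7 -1.5] w 0.0662
shift before turn mm [-154.2    0.8 -138.8] turn y rad -0.138
shift after turn mm [-171.9    0.9 -116.2]
```

View pics/w2.png

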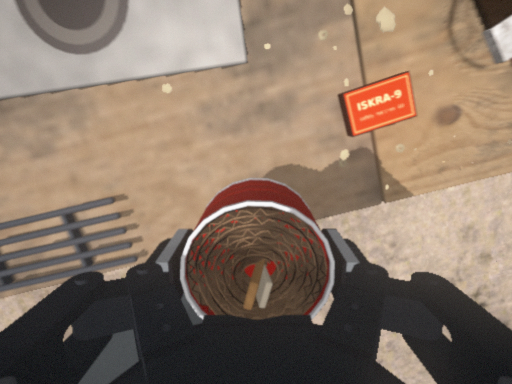

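```bash
python3 - <<'E'
from h import *
s=env.observe(); g=get_image('wrist')
p=plane(g,[(258,275),(182,275),(334,275)],.145,s); print(p, (s['tool_rot'].T@(p[0]-s['position'])*1000).round(1))
s=env.observe(); g=get_image('top'); save('t2',g['pixels'][120:250,260:440])
E
```

```text
[[ 0.3998621  -0.36062538  0.145     ]
 [ 0.40878044 -0.32779283  0.145     ]
 [ 0.39097369 -0.39356064  0.145     ]] [  4.6 -22.9   0.2]
```

Emit:
{"api": "move_arm", "payload": {"targets": [-38.5,0,-34.7,0,0,0,-38.5,0,-34.7,0,0,0,-38.5,0,-34.7,0,0,0,-38.5,0,-34.7,0,0,0,0,0,0,0,0,0]}}

```text
time_s: 4.1
position: [0.5897, -0.2637, 0.1136]
tool_rot: [[-0.967, -0.002, -0.255], [0.255, 0.002, -0.967], [0.003, -1.0, -0.001]]
ft_force: [0.2, 0.6, -1.7]
grip_width: 0.0666
```

```bash
python3 - <<'E'
from h import *
go(.588,-.266,.0225)
E
```

```text
t 4.1 p [ 0.5897 -0.2637  0.1136] a0 -104.8 tilt [ 0.0027 -1.     -0.0014] q [-35.  37.  68.   0.  75.  70.] F [ 0.2  0.6 -1.7] w 0.0666
shift before turn mm [ 0.8 91.1  2.8] turn y rad 0.0
shift after turn mm [ 1.1 91.1  2.7]
```

Emit:
{"api": "move_arm", "payload": {"targets": [0.5,30,1.5,0,0,0,0.5,30,1,0,0,0,0,20,0,0,0,0,0,8,0,0,0,0,0,2,0,0,0,0]}}

```text
time_s: 4.72
position: [0.5859, -0.2685, 0.0257]
tool_rot: [[-0.966, -0.001, -0.26], [0.26, 0.001, -0.966], [0.001, -1.0, -0.0]]
ft_force: [-0.1, -0.3, -1.4]
grip_width: 0.0662
```

Emit:
{"api": "move_arm", "payload": {"targets": [0,0.5,0,0,0,0,0,0,0,0,0,0,0,0,0,0,0,0,0,0,0,0,0,0,0,0,0,0,0,0]}}

```text
time_s: 5.35
position: [0.5865, -0.2684, 0.0259]
tool_rot: [[-0.966, 0.0, -0.259], [0.259, -0.0, -0.966], [-0.0, -1.0, 0.0]]
ft_force: [-0.4, -0.6, -1.9]
grip_width: 0.0665
```

```bash
python3 - <<'E'
from h import *
s=env.observe()
g=get_image('wrist'); save('w3',g['pixels'])
p=plane(g,[(258,275)],.053,s); print(p)
g=get_image('scene'); save('s3',cv2.resize(g['pixels'][140:240,200:350],None,fx=5,fy=5,interpolation=cv2.INTER_CUBIC))
g=get_image('top'); save('t3',cv2.resize(g['pixels'][120:250,260:420],None,fx=5,fy=4.6,interpolation=cv2.INTER_CUBIC))
E
```

```text
[[ 0.58445501 -0.26802847  0.053     ]]
```

View pics/w3.png

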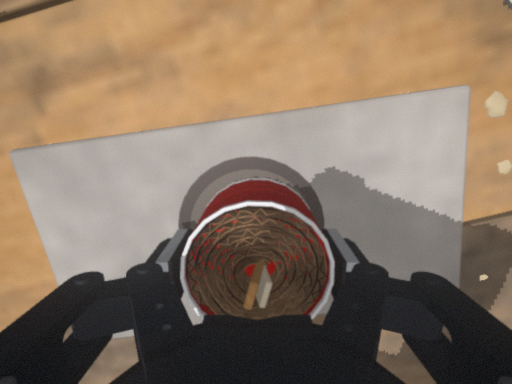

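View pics/t3.png

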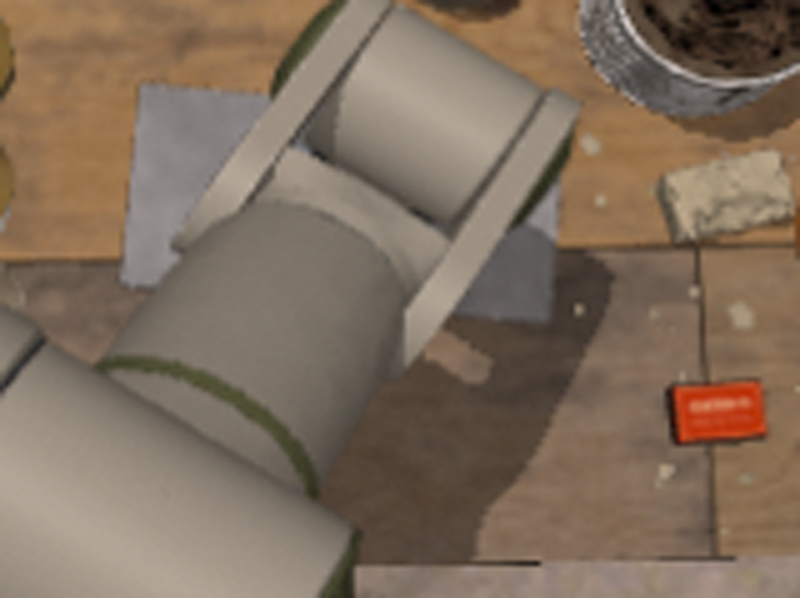

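```bash
python3 - <<'E'
from h import *
s=env.observe()
g=get_image('wrist')
zc=.045+s['position'][2]-.0165
p=plane(g,[(258,202)],zc,s)[0]; print(zc,'rimtop',p,'center',p+s['tool_rot'][:,0]*.033)
q=plane(g,[(13,152),(468,86)],.006,s); e=q[1]-q[0]; L=np.linalg.norm(e); print(q,L,np.degrees(np.arctan2(e[1],e[0])))
u=e/L; n=np.array([u[1],-u[0],0]); 
print('ctr',q.mean(0)+n*.065,q.mean(0)-n*.065)
E
```

```text
0.05431249686112516 rimtop [ 0.61675796 -0.27666935  0.0543125 ] center [ 0.5848867  -0.26811231  0.05431388]
[[ 0.6642514  -0.15118974  0.006     ]
 [ 0.63446152 -0.39334646  0.006     ]] 0.24398219985501107 -97.01323281314978
ctr [ 0.58484279 -0.2643317   0.006     ] [ 0.71387013 -0.28020451  0.006     ]
```

Emit:
{"api": "move_arm", "payload": {"targets": [-0.6,0,-3.5,0,0,0,0,1.5,0,0,0,0,0,1,0,0,0,0,0,0.5,0,0,0,0,0,0,0,0,0,0]}}

```text
time_s: 6.18
position: [0.5879, -0.2652, 0.0228]
tool_rot: [[-0.966, -0.0, -0.259], [0.259, 0.0, -0.966], [0.0, -1.0, -0.0]]
ft_force: [-0.1, -0.1, -1.9]
grip_width: 0.0664
```

Emit:
{"api": "move_arm", "payload": {"targets": [0,0,0,0,0,0,0,0,0,0,0,0,0,0,0,0,0,0,0,0,0,0,0,0,0,0,0,0,0,0]}}

```text
time_s: 6.8
position: [0.5879, -0.2651, 0.0228]
tool_rot: [[-0.966, 0.0, -0.259], [0.259, 0.0, -0.966], [-0.0, -1.0, -0.0]]
ft_force: [0.0, 0.3, -1.5]
grip_width: 0.0661
```

Emit:
{"api": "move_arm", "payload": {"targets": [0,0.7,0,0,0,0,0,0.5,0,0,0,0,0,0,0,0,0,0,0,0,0,0,0,0,0,0,0,0,0,0]}}

```text
time_s: 7.42
position: [0.588, -0.2652, 0.0227]
tool_rot: [[-0.966, 0.001, -0.259], [0.259, -0.0, -0.966], [-0.001, -1.0, 0.0]]
ft_force: [-2.4, 1.7, 7.2]
grip_width: 0.0664
```

Contact. I'll open the gripper, rise and check.

Emit:
{"api": "move_arm", "payload": {"targets": [0,0,0,0,0,0,0,0,0,0,0,0,0,0,0,0,0,0,0,0,0,0,0,0,0,0,0,0,0,0], "hand": 1}}

```text
time_s: 8.05
position: [0.5879, -0.2651, 0.0216]
tool_rot: [[-0.966, -0.0, -0.259], [0.259, 0.0, -0.966], [0.0, -1.0, -0.0]]
ft_force: [-0.6, -1.4, -0.2]
grip_width: 0.0852
```

Emit:
{"api": "move_arm", "payload": {"targets": [0,-20,0,0,0,0,0,-40,0,0,0,0,0,-60,0,0,0,0,0,-60,0,0,0,0,0,-50,0,0,0,0]}}

```text
time_s: 8.68
position: [0.5878, -0.265, 0.2543]
tool_rot: [[-0.966, 0.002, -0.259], [0.259, -0.001, -0.966], [-0.002, -1.0, 0.001]]
ft_force: [0.6, 0.3, -0.0]
grip_width: 0.0852
```

Emit:
{"api": "move_arm", "payload": {"targets": [0,0,0,0,0,0,0,0,0,0,0,0,0,0,0,0,0,0,0,0,0,0,0,0,0,0,0,0,0,0]}}

```text
time_s: 9.3
position: [0.5879, -0.2651, 0.2511]
tool_rot: [[-0.966, -0.001, -0.259], [0.259, 0.001, -0.966], [0.001, -1.0, -0.0]]
ft_force: [-0.8, 0.5, -0.3]
grip_width: 0.0858
```

```bash
python3 - <<'E'
from h import *
go(.4233,.1944,.26,-46)
s=env.observe(); g=get_image('wrist'); save('w4',g['pixels'])
E
```

```text
t 9.3 p [ 0.5879 -0.2651  0.2511] a0 -105.03 tilt [ 8.e-04 -1.e+00 -3.e-04] q [-35.  31.  56.   0.  92.  70.] F [-0.8  0.5 -0.3] w 0.0858
shift before turn mm [ 278.1   -8.6 -401.2] turn y rad -1.03
shift after turn mm [-200.8   -8.9 -444.9]
```

View pics/w4.png

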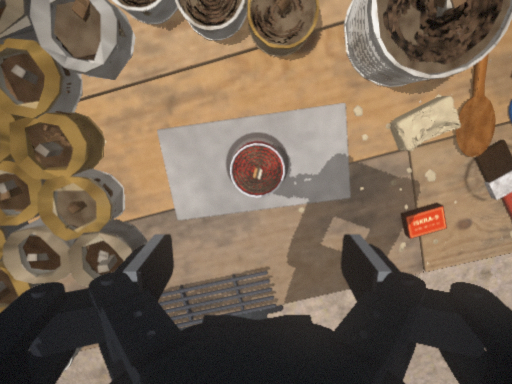

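The candle stands on the board with its rim at (258,169). The board corners are near (159,130), (345,104), (350,200) and (178,219). I'll measure the candle and board from this one view.

```bash
python3 - <<'E'
from h import *
s=env.observe(); g=get_image('wrist'); im=g['pixels']
save('w4z',cv2.resize(im[90:230,145:365],None,fx=3.6,fy=3.6,interpolation=cv2.INTER_CUBIC))
hsv=cv2.cvtColor(im,cv2.COLOR_RGB2HSV).astype(int)
m=((hsv[...,1]<40)&(im.min(2)>60)); m[:95]=0;m[230:]=0;m[:,:150]=0;m[:,360:]=0
c,_=cv2.findContours(m.astype(np.uint8),cv2.RETR_EXTERNAL,cv2.CHAIN_APPROX_NONE);c=max(c,key=cv2.contourArea).reshape(-1,2)
W=plane(g,c,.006,s)[:,:2]; print('board rect',cv2.minAreaRect((W*1000).astype(np.float32)))
def show(n,Q):
    Q=Q[:,:2];e=np.roll(Q,-1,0)-Q
    print(n,'c',Q.mean(0).round(4),'len',np.linalg.norm(e,axis=1).round(4),'ang',np.degrees(np.arctan2(e[:,1],e[:,0])).round(1))
show('b',plane(g,[(159,130),(345,104),(350,200),(178,219)],.006,s))
C=cloud(g,s); Z=C[...,2]; k=(Z>.045)&(Z<.057); k[:,:220]=0;k[:,300:]=0;k[:120]=0;k[210:]=0
P=C[k];e=cv2.minEnclosingCircle((P[:,:2]*1000).astype(np.float32));print('candle',e,P.mean(0))
print(plane(g,[(258,169),(231,169),(285,169),(258,142),(258,195)],.051,s))
E
```

```text
board rect ((586.2979125976562, -263.6771545410156), (248.8600616455078, 129.0446319580078), 82.89635467529297)
b c [ 0.5853 -0.2646] len [0.245  0.1306 0.2464 0.1262] ang [-97.3 172.8  81.7  -7.8]
candle ((587.5980224609375, -264.1595153808594), 33.18129348754883) [ 0.58727359 -0.26403007  0.04866925]
[[ 0.5886185  -0.26634307  0.051     ]
 [ 0.5970592  -0.23483004  0.051     ]
 [ 0.58017421 -0.29785219  0.051     ]
 [ 0.61980263 -0.27466445  0.051     ]
 [ 0.55702736 -0.25791285  0.051     ]]
```

View pics/w4z.png

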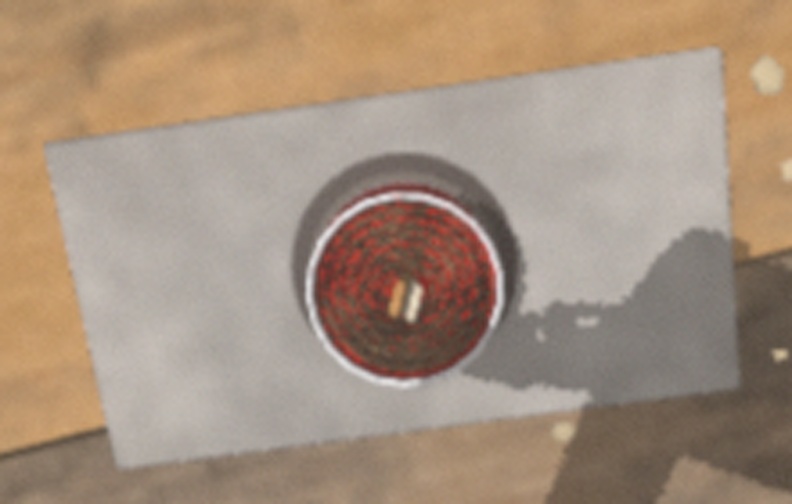

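Emit:
{"api": "move_arm", "payload": {"targets": [0,0,0,0,-0.172,0,0,0,0,0,-0.172,0,0,0,0,0,-0.172,0,0,0,0,0,-0.172,0,0,0,0,0,-0.172,0]}}

```text
time_s: 10.02
position: [0.5879, -0.2651, 0.2516]
tool_rot: [[-0.823, -0.0, 0.567], [-0.567, 0.0, -0.823], [0.0, -1.0, -0.0]]
ft_force: [-0.2, -0.0, -0.7]
grip_width: 0.0855
```

Emit:
{"api": "move_arm", "payload": {"targets": [0,0,0,0,-0.172,0,-25,0,-55.6,0,0,0,-25,0,-55.6,0,0,0,-25,0,-55.6,0,0,0,-25,0,-55.6,0,0,0]}}

```text
time_s: 10.65
position: [0.504, -0.0342, 0.2518]
tool_rot: [[-0.718, 0.001, 0.696], [-0.696, 0.0, -0.718], [-0.0, -1.0, 0.0]]
ft_force: [1.0, 0.4, 0.8]
grip_width: 0.0852
```

Emit:
{"api": "move_arm", "payload": {"targets": [-25,0,-55.6,0,0,0,-25,0,-55.6,0,0,0,-25,0,-55.6,0,0,0,-25,0,-55.6,0,0,0,0,0,0,0,0,0]}}

```text
time_s: 11.28
position: [0.4203, 0.1965, 0.2519]
tool_rot: [[-0.714, 0.0, 0.7], [-0.7, 0.001, -0.714], [-0.001, -1.0, -0.0]]
ft_force: [1.2, -0.2, -0.2]
grip_width: 0.0856
```

Emit:
{"api": "move_arm", "payload": {"targets": [0,0,0,0,0,0,0,0,0,0,0,0,0,0,0,0,0,0,0,0,0,0,0,0,0,0,0,0,0,0]}}

```text
time_s: 11.9
position: [0.4221, 0.1932, 0.2516]
tool_rot: [[-0.718, -0.0, 0.696], [-0.696, 0.0, -0.718], [0.0, -1.0, -0.0]]
ft_force: [-0.2, 0.8, 0.3]
grip_width: 0.0856
```

```bash
python3 - <<'E'
from h import *
go(.4237,.1945,.26,-46)
s=env.observe(); g=get_image('wrist'); im=g['pixels']; save('w5',im)
C=cloud(g,s);Z=C[...,2]
M=((Z>.105)&(Z<.125)&(np.abs(C[...,0]-.4235)<.06)&(np.abs(C[...,1]-.1945)<.06)).astype(np.uint8)
c,_=cv2.findContours(M,cv2.RETR_EXTERNAL,cv2.CHAIN_APPROX_NONE);c=max(c,key=cv2.contourArea).reshape(-1,2)
W=plane(g,c,.114,s)[:,:2]; print('brick',cv2.minAreaRect((W*1000).astype(np.float32)))
E
```

```text
t 11.9 p [0.4221 0.1932 0.2516] a0 -45.93 tilt [ 0.e+00 -1.e+00 -1.e-04] q [10. 13. 86.  0. 82. 56.] F [-0.2  0.8  0.3] w 0.0856
shift before turn mm [-2.1 -8.4  0.2] turn y rad 0.001
shift after turn mm [-2.1 -8.4  0.2]
brick ((423.2872314453125, 197.7949676513672), (62.939186096191406, 56.9710578918457), 44.09922409057617)
```

View pics/w5.png

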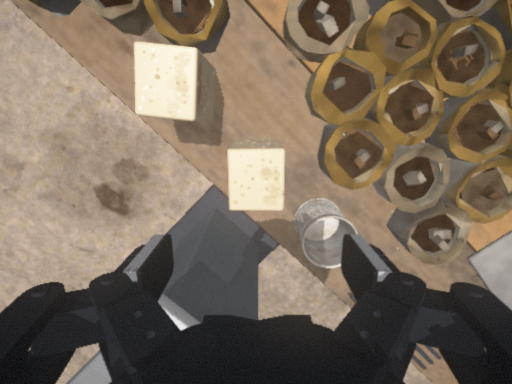

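The brick top is at (257,180), square to the jaws, and its measured size of 63 x 57 mm is right. I'll descend on it.

Emit:
{"api": "move_arm", "payload": {"targets": [-3.4,30,-1.5,0,0,0,0,45,0,0,0,0,0,45,0,0,0,0,0,35,0,0,0,0,0,16,0,0,0,0]}}

```text
time_s: 12.58
position: [0.4227, 0.1968, 0.0789]
tool_rot: [[-0.718, -0.003, 0.696], [-0.696, -0.0, -0.718], [0.002, -1.0, -0.001]]
ft_force: [0.3, 0.5, 0.7]
grip_width: 0.0852
```

Emit:
{"api": "move_arm", "payload": {"targets": [0,0,0,0,0,0,0,0,0,0,0,0,0,0,0,0,0,0,0,0,0,0,0,0,0,0,0,0,0,0], "hand": -1, "squeeze": 60}}

```text
time_s: 13.2
position: [0.4238, 0.197, 0.0814]
tool_rot: [[-0.718, 0.002, 0.696], [-0.696, 0.0, -0.718], [-0.001, -1.0, 0.001]]
ft_force: [-0.0, -0.9, 6.8]
grip_width: 0.0563
```

Emit:
{"api": "move_arm", "payload": {"targets": [0,0,0,0,0,0,0,0,0,0,0,0,0,0,0,0,0,0,0,0,0,0,0,0,0,0,0,0,0,0]}}

```text
time_s: 13.82
position: [0.4238, 0.197, 0.0814]
tool_rot: [[-0.718, 0.002, 0.696], [-0.696, 0.0, -0.718], [-0.001, -1.0, 0.001]]
ft_force: [-0.5, -1.8, 7.2]
grip_width: 0.0562
```

```bash
python3 - <<'E'
from h import *
go(.5765,-.3488,.22,-7.1)
E
```

```text
t 13.825 p [0.4238 0.197  0.0814] a0 -45.9 tilt [-1.5e-03 -1.0e+00  9.0e-04] q [ 10.  25. 101.   0.  55.  56.] F [-0.5 -1.8  7.2] w 0.0562
shift before turn mm [ 270.  -138.6  498.3] turn y rad -0.677
shift after turn mm [ 522.7 -138.6  219. ]
```

Emit:
{"api": "move_arm", "payload": {"targets": [0,-20,0,0,0,0,0,-60,0,0,0,0,0,-60,0,0,0,0,0,0,0,0,-0.169,0,0,0,0,0,-0.169,0]}}

```text
time_s: 14.45
position: [0.423, 0.1968, 0.221]
tool_rot: [[-0.442, 0.0, 0.897], [-0.897, 0.0, -0.442], [-0.0, -1.0, 0.0]]
ft_force: [-0.3, 0.3, -2.9]
grip_width: 0.0565
```

Emit:
{"api": "move_arm", "payload": {"targets": [0,0,0,0,-0.169,0,0,0,0,0,-0.169,0,52.3,0,21.9,0,0,0,52.3,0,21.9,0,0,0,52.3,0,21.9,0,0,0]}}

```text
time_s: 15.08
position: [0.4689, 0.0315, 0.2204]
tool_rot: [[-0.124, -0.001, 0.992], [-0.992, 0.0, -0.124], [-0.0, -1.0, -0.001]]
ft_force: [0.6, 0.3, -1.9]
grip_width: 0.0563
```

Emit:
{"api": "move_arm", "payload": {"targets": [52.3,0,21.9,0,0,0,52.3,0,21.9,0,0,0,52.3,0,21.9,0,0,0,52.3,0,21.9,0,0,0,52.3,0,21.9,0,0,0]}}

```text
time_s: 15.7
position: [0.545, -0.2418, 0.2201]
tool_rot: [[-0.125, -0.001, 0.992], [-0.992, 0.001, -0.125], [-0.001, -1.0, -0.001]]
ft_force: [1.2, -0.2, -3.0]
grip_width: 0.0562
```

Emit:
{"api": "move_arm", "payload": {"targets": [52.3,0,21.9,0,0,0,52.3,0,21.9,0,0,0,0,0,0,0,0,0,0,0,0,0,0,0,0,0,0,0,0,0]}}

```text
time_s: 16.32
position: [0.5754, -0.3481, 0.2209]
tool_rot: [[-0.123, -0.0, 0.992], [-0.992, 0.0, -0.123], [-0.0, -1.0, -0.0]]
ft_force: [-0.9, 1.4, -2.4]
grip_width: 0.0563
```

```bash
python3 - <<'E'
from h import *
go(.5765,-.3488,.0874,-7.1)
s=env.observe(); g=get_image('wrist'); im=g['pixels']; save('w6',im)
E
```

```text
t 16.325 p [ 0.5754 -0.3481  0.2209] a0 -7.09 tilt [-2.e-04 -1.e+00 -1.e-04] q [-41.  35.  54.   0.  91. -34.] F [-0.9  1.4 -2.4] w 0.0563
shift before turn mm [  0.6 133.5   1.2] turn y rad 0.0
shift after turn mm [  0.6 133.5   1.1]
```

View pics/w6.png

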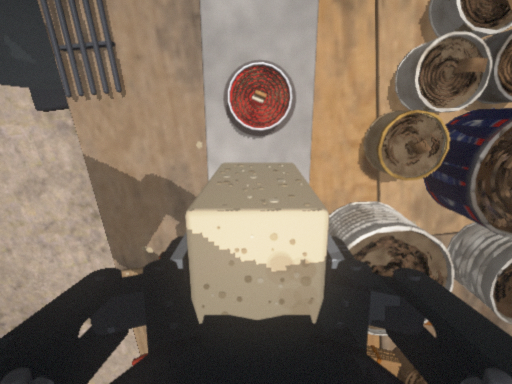

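```bash
python3 - <<'E'
from h import *
s=env.observe(); g=get_image('wrist'); 
zt=s['position'][2]+.114-.0814
p=plane(g,[(190,212),(328,209)],zt,s); print(((p-s['position'])@s['tool_rot']*1000).round(1))
g=get_image('top');C=cloud(g);P=C[85:160,370:440].reshape(-1,3)
k=P[:,2]>.05; print(np.percentile(P[k],[1,50,99],axis=0).round(3))
E
```

```text
[[-30.7 -32.6 -27.1]
 [-31.9 -32.6  25.9]]
[[ 0.51  -0.534  0.077]
 [ 0.569 -0.345  0.503]
 [ 0.789 -0.283  0.519]]
```

Emit:
{"api": "move_arm", "payload": {"targets": [0.6,30,1.2,0,0,0,0,45,0,0,0,0,0,35,0,0,0,0,0,15,0,0,0,0,0,4,0,0,0,0]}}

```text
time_s: 17.1
position: [0.5767, -0.35, 0.0918]
tool_rot: [[-0.124, 0.0, 0.992], [-0.992, -0.0, -0.124], [0.0, -1.0, 0.0]]
ft_force: [0.9, -0.3, -2.0]
grip_width: 0.0562
```

Emit:
{"api": "move_arm", "payload": {"targets": [0,0,0,0,0,0,0,0,0,0,0,0,0,0,0,0,0,0,0,0,0,0,0,0,0,0,0,0,0,0]}}

```text
time_s: 17.73
position: [0.5766, -0.3501, 0.0917]
tool_rot: [[-0.125, 0.0, 0.992], [-0.992, -0.0, -0.125], [0.0, -1.0, 0.0]]
ft_force: [-0.2, -0.5, -1.9]
grip_width: 0.0558
```

Emit:
{"api": "move_arm", "payload": {"targets": [-1.5,2,0,0,0,0,0,1,0,0,0,0,0,1,0,0,0,0,0,0.5,0,0,0,0,0,0,0,0,0,0]}}

```text
time_s: 18.35
position: [0.5767, -0.3486, 0.0874]
tool_rot: [[-0.125, 0.0, 0.992], [-0.992, -0.0, -0.125], [0.0, -1.0, 0.0]]
ft_force: [-1.5, 1.6, 0.4]
grip_width: 0.0564
```

Emit:
{"api": "move_arm", "payload": {"targets": [0,0.5,0,0,0,0,0,0,0,0,0,0,0,0,0,0,0,0,0,0,0,0,0,0,0,0,0,0,0,0]}}

```text
time_s: 18.98
position: [0.5768, -0.3486, 0.0874]
tool_rot: [[-0.125, 0.0, 0.992], [-0.992, -0.0, -0.125], [0.0, -1.0, 0.0]]
ft_force: [-1.4, 1.7, 4.8]
grip_width: 0.0563
```

Landed. I'll release and go to the second brick.

Emit:
{"api": "move_arm", "payload": {"targets": [0,0,0,0,0,0,0,0,0,0,0,0,0,0,0,0,0,0,0,0,0,0,0,0,0,0,0,0,0,0], "hand": 1}}

```text
time_s: 19.6
position: [0.5768, -0.3486, 0.0866]
tool_rot: [[-0.125, 0.0, 0.992], [-0.992, -0.0, -0.125], [0.0, -1.0, 0.0]]
ft_force: [-0.4, -1.0, 0.5]
grip_width: 0.0856
```

Emit:
{"api": "move_arm", "payload": {"targets": [0,-20,0,0,0,0,0,-50,0,0,0,0,0,-50,0,0,0,0,0,-50,0,0,0,0,0,-10,0,0,0,0]}}

```text
time_s: 20.23
position: [0.5773, -0.349, 0.2707]
tool_rot: [[-0.125, 0.005, 0.992], [-0.992, -0.005, -0.125], [0.004, -1.0, 0.006]]
ft_force: [0.8, -0.5, -0.4]
grip_width: 0.0855
```

Emit:
{"api": "move_arm", "payload": {"targets": [0,0,0,0,0,0,0,0,0,0,0,0,0,0,0,0,0,0,0,0,0,0,0,0,0,0,0,0,0,0]}}

```text
time_s: 20.85
position: [0.5767, -0.3486, 0.2664]
tool_rot: [[-0.125, -0.0, 0.992], [-0.992, 0.0, -0.125], [-0.0, -1.0, -0.0]]
ft_force: [-0.7, 0.5, -1.2]
grip_width: 0.0856
```

```bash
python3 - <<'E'
from h import *
go(.4318,.3185,.27,-51)
s=env.observe(); g=get_image('wrist'); im=g['pixels']; save('w7',im)
C=cloud(g,s);Z=C[...,2]
M=((Z>.11)&(Z<.13)).astype(np.uint8)
c,_=cv2.findContours(M,cv2.RETR_EXTERNAL,cv2.CHAIN_APPROX_NONE)
for k in c:
    if cv2.contourArea(k)<500: continue
    W=plane(g,k.reshape(-1,2),.120,s)[:,:2]; print('brick',cv2.minAreaRect((W*1000).astype(np.float32)))
E
```

```text
t 20.85 p [ 0.5767 -0.3486  0.2664] a0 -7.16 tilt [-2.e-04 -1.e+00 -3.e-04] q [-41.  34.  48.  -0.  97. -34.] F [-0.7  0.5 -1.2] w 0.0856
shift before turn mm [-643.8   -3.4 -227. ] turn y rad 0.765
shift after turn mm [-307.2   -3.6 -609.6]
brick ((575.849365234375, -347.3866271972656), (63.10257339477539, 56.89321517944336), 82.86771392822266)
```

View pics/w7.png

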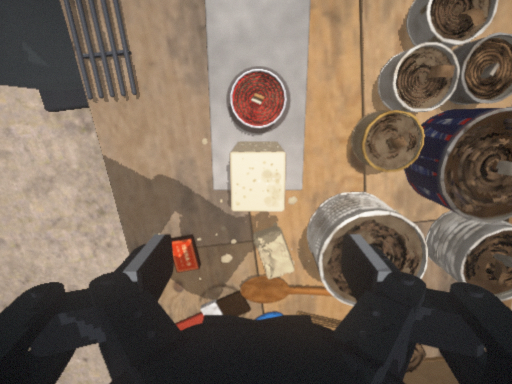

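Emit:
{"api": "move_arm", "payload": {"targets": [-58.5,0,-20.6,0,0,0,-58.5,0,-20.6,0,0,0,-58.5,0,-20.6,0,0,0,-58.5,0,-20.6,0,0,0,-58.5,0,-20.6,0,0,0]}}

```text
time_s: 21.52
position: [0.5103, -0.0437, 0.2668]
tool_rot: [[-0.125, 0.001, 0.992], [-0.992, -0.0, -0.125], [-0.0, -1.0, 0.001]]
ft_force: [0.8, 0.4, 0.8]
grip_width: 0.0853
```

Emit:
{"api": "move_arm", "payload": {"targets": [-58.5,0,-20.6,0,0,0,-58.5,0,-20.6,0,0,0,-58.5,0,-20.6,0,0,0,-58.5,0,-20.6,0,0,0,-58.5,0,-20.6,0,0,0]}}

```text
time_s: 22.15
position: [0.4446, 0.2594, 0.2669]
tool_rot: [[-0.125, 0.001, 0.992], [-0.992, 0.0, -0.125], [-0.0, -1.0, 0.001]]
ft_force: [0.8, -0.2, -0.3]
grip_width: 0.0855
```

Emit:
{"api": "move_arm", "payload": {"targets": [-58.5,0,-20.6,0,0,0,0,0,0,0,0.153,0,0,0,0,0,0.153,0,0,0,0,0,0.153,0,0,0,0,0,0.153,0]}}

```text
time_s: 22.78
position: [0.4321, 0.3182, 0.2667]
tool_rot: [[-0.676, 0.0, 0.737], [-0.737, 0.0, -0.676], [-0.0, -1.0, 0.0]]
ft_force: [-0.3, -0.1, 0.5]
grip_width: 0.0856
```

Emit:
{"api": "move_arm", "payload": {"targets": [0,0,0,0,0.153,0,0,0,0,0,0,0,0,0,0,0,0,0,0,0,0,0,0,0,0,0,0,0,0,0]}}

```text
time_s: 23.4
position: [0.4321, 0.3181, 0.2666]
tool_rot: [[-0.777, -0.0, 0.63], [-0.63, 0.0, -0.777], [0.0, -1.0, -0.0]]
ft_force: [-0.3, 0.1, 0.4]
grip_width: 0.0853
```

```bash
python3 - <<'E'
from h import *
s=env.observe(); g=get_image('wrist'); im=g['pixels']; save('w8',im)
C=cloud(g,s);Z=C[...,2]
M=((Z>.105)&(Z<.125)&(np.abs(C[...,0]-.43)<.07)&(np.abs(C[...,1]-.318)<.07)).astype(np.uint8)
c,_=cv2.findContours(M,cv2.RETR_EXTERNAL,cv2.CHAIN_APPROX_NONE);c=max(c,key=cv2.contourArea).reshape(-1,2)
W=plane(g,c,.114,s)[:,:2]; r=cv2.minAreaRect((W*1000).astype(np.float32));print('brick',r)
go(r[0][0]/1000,r[0][1]/1000,.080,r[2]-90)
E
```

```text
brick ((431.5007629394531, 320.77935791015625), (63.12678527832031, 56.9565315246582), 39.07591247558594)
t 23.45 p [0.4321 0.3181 0.2666] a0 -50.96 tilt [-0. -1.  0.] q [24. 19. 73. -0. 87. 75.] F [-0.3 -0.1  0.8] w 0.0853
shift before turn mm [ -1.2 186.6  -2.5] turn y rad -0.001
shift after turn mm [ -1.2 186.6  -2.5]
```

View pics/w8.png

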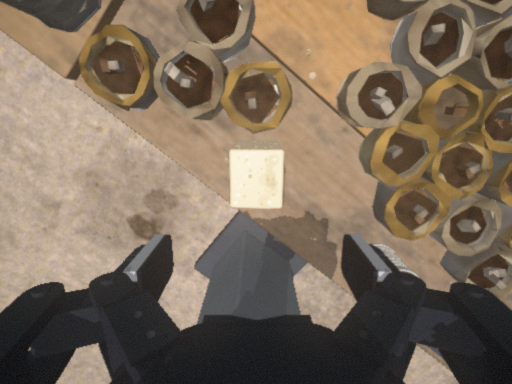

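The brick top is at (257,180), square and between the jaws.

Emit:
{"api": "move_arm", "payload": {"targets": [-1,40,-2.2,0,0,0,0,50,0,0,0,0,0,50,0,0,0,0,0,32,0,0,0,0,0,14,0,0,0,0]}}

```text
time_s: 24.08
position: [0.4311, 0.3203, 0.0792]
tool_rot: [[-0.777, -0.002, 0.63], [-0.63, -0.001, -0.777], [0.002, -1.0, -0.001]]
ft_force: [0.3, -0.0, 0.2]
grip_width: 0.0853
```

Emit:
{"api": "move_arm", "payload": {"targets": [0,0,0,0,0,0,0,0,0,0,0,0,0,0,0,0,0,0,0,0,0,0,0,0,0,0,0,0,0,0], "hand": -1}}

```text
time_s: 24.7
position: [0.4324, 0.3208, 0.0821]
tool_rot: [[-0.777, 0.003, 0.629], [-0.629, 0.001, -0.777], [-0.003, -1.0, 0.001]]
ft_force: [1.7, -1.3, 7.0]
grip_width: 0.0566
```

Emit:
{"api": "move_arm", "payload": {"targets": [0,0,0,0,0,0,0,0,0,0,0,0,0,0,0,0,0,0,0,0,0,0,0,0,0,0,0,0,0,0]}}

```text
time_s: 25.32
position: [0.4324, 0.3208, 0.0821]
tool_rot: [[-0.777, 0.003, 0.629], [-0.629, 0.001, -0.777], [-0.003, -1.0, 0.001]]
ft_force: [1.1, -0.8, 6.7]
grip_width: 0.0566
```

```bash
python3 - <<'E'
from h import *
go(.5975,-.1802,.22,-7.1)
E
```

```text
t 25.325 p [0.4324 0.3208 0.0821] a0 -51.0 tilt [-3.1e-03 -1.0e+00  9.0e-04] q [24. 30. 89. -0. 60. 75.] F [ 1.1 -0.8  6.7] w 0.0566
shift before turn mm [ 186.6 -138.1  493.4] turn y rad -0.766
shift after turn mm [ 476.7 -137.9  225.8]
```

Emit:
{"api": "move_arm", "payload": {"targets": [0,-20,0,0,0,0,0,-60,0,0,0,0,0,-60,0,0,0,0,0,0,0,0,-0.153,0,0,0,0,0,-0.153,0]}}

```text
time_s: 25.95
position: [0.4311, 0.3204, 0.2212]
tool_rot: [[-0.547, 0.0, 0.837], [-0.837, 0.0, -0.547], [-0.0, -1.0, 0.0]]
ft_force: [-0.0, -1.0, -3.6]
grip_width: 0.0562
```

Emit:
{"api": "move_arm", "payload": {"targets": [0,0,0,0,-0.153,0,0,0,0,0,-0.153,0,0,0,0,0,-0.154,0,53,0,25.1,0,0,0,53,0,25.1,0,0,0]}}

```text
time_s: 26.58
position: [0.4679, 0.2081, 0.2204]
tool_rot: [[-0.122, -0.001, 0.993], [-0.993, -0.0, -0.122], [0.0, -1.0, -0.001]]
ft_force: [1.8, -0.3, -3.6]
grip_width: 0.0561
```

Emit:
{"api": "move_arm", "payload": {"targets": [53,0,25.1,0,0,0,53,0,25.1,0,0,0,53,0,25.1,0,0,0,53,0,25.1,0,0,0,53,0,25.1,0,0,0]}}

```text
time_s: 27.2
position: [0.56, -0.0711, 0.2205]
tool_rot: [[-0.124, -0.001, 0.992], [-0.992, 0.001, -0.124], [-0.0, -1.0, -0.001]]
ft_force: [0.9, 0.8, -3.3]
grip_width: 0.0563
```

Emit:
{"api": "move_arm", "payload": {"targets": [53,0,25.1,0,0,0,53,0,25.1,0,0,0,0,0,0,0,0,0,0,0,0,0,0,0,0,0,0,0,0,0]}}

```text
time_s: 27.82
position: [0.5965, -0.1794, 0.2208]
tool_rot: [[-0.122, -0.0, 0.993], [-0.993, 0.0, -0.122], [-0.0, -1.0, -0.0]]
ft_force: [0.2, -0.3, -3.7]
grip_width: 0.0566
```

```bash
python3 - <<'E'
from h import *
go(.5975,-.1802,.0925,-7.1)
s=env.observe(); g=get_image('wrist'); im=g['pixels']; save('w9',im)
E
```

```text
t 27.825 p [ 0.5965 -0.1794  0.2208] a0 -7.02 tilt [-3.e-04 -1.e+00 -3.e-04] q [-28.  30.  64.   0.  86. -21.] F [ 0.2 -0.3 -3.7] w 0.0566
shift before turn mm [  0.7 128.3   1.2] turn y rad 0.001
shift after turn mm [  0.7 128.3   1.1]
```

View pics/w9.png

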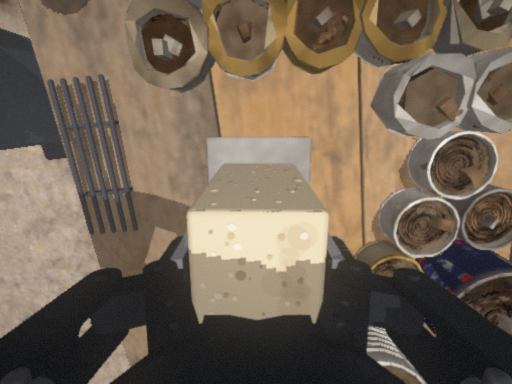

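Emit:
{"api": "move_arm", "payload": {"targets": [0,30,1,0,0,0,0,45,0,0,0,0,0,35,0,0,0,0,0,13,0,0,0,0,0,5,0,0,0,0]}}

```text
time_s: 28.5
position: [0.598, -0.1806, 0.0931]
tool_rot: [[-0.123, 0.001, 0.992], [-0.992, -0.0, -0.123], [0.0, -1.0, 0.001]]
ft_force: [-0.1, -0.2, -3.2]
grip_width: 0.0566
```

Emit:
{"api": "move_arm", "payload": {"targets": [0,0,0,0,0,0,0,0,0,0,0,0,0,0,0,0,0,0,0,0,0,0,0,0,0,0,0,0,0,0]}}

```text
time_s: 29.12
position: [0.5977, -0.181, 0.0927]
tool_rot: [[-0.124, 0.0, 0.992], [-0.992, -0.0, -0.124], [0.0, -1.0, 0.0]]
ft_force: [-0.8, 0.1, -3.4]
grip_width: 0.0565
```

```bash
python3 - <<'E'
from h import *
go(.5975,-.1802,.0874,-7.1)
E
```

```text
t 29.125 p [ 0.5977 -0.181   0.0927] a0 -7.11 tilt [ 1.e-04 -1.e+00  2.e-04] q [-28.  37.  74.   0.  70. -21.] F [-0.8  0.1 -3.4] w 0.0565
shift before turn mm [-0.7  5.3 -0.3] turn y rad -0.0
shift after turn mm [-0.7  5.3 -0.3]
```

Emit:
{"api": "move_arm", "payload": {"targets": [-0.7,3,0,0,0,0,0,1,0,0,0,0,0,0.7,0,0,0,0,0,0.5,0,0,0,0,0,0,0,0,0,0]}}

```text
time_s: 29.75
position: [0.5977, -0.1802, 0.088]
tool_rot: [[-0.124, 0.0, 0.992], [-0.992, -0.0, -0.124], [0.0, -1.0, 0.0]]
ft_force: [-3.0, 1.0, 5.4]
grip_width: 0.0565
```

Emit:
{"api": "move_arm", "payload": {"targets": [0,0.5,0,0,0,0,0,0,0,0,0,0,0,0,0,0,0,0,0,0,0,0,0,0,0,0,0,0,0,0]}}

```text
time_s: 30.38
position: [0.5977, -0.1802, 0.088]
tool_rot: [[-0.124, 0.0, 0.992], [-0.992, -0.0, -0.124], [0.0, -1.0, 0.0]]
ft_force: [-3.3, 1.5, 9.1]
grip_width: 0.0567
```

Landed. I'll release, rise and move to look at the whole board.

Emit:
{"api": "move_arm", "payload": {"targets": [0,0,0,0,0,0,0,0,0,0,0,0,0,0,0,0,0,0,0,0,0,0,0,0,0,0,0,0,0,0], "hand": 1}}

```text
time_s: 31.0
position: [0.5978, -0.1802, 0.0869]
tool_rot: [[-0.124, 0.0, 0.992], [-0.992, -0.0, -0.124], [0.0, -1.0, 0.0]]
ft_force: [-0.9, -0.1, -0.5]
grip_width: 0.0855
```

Emit:
{"api": "move_arm", "payload": {"targets": [0,-20,0,0,0,0,0,-50,0,0,0,0,0,-60,0,0,0,0,0,-60,0,0,0,0,0,-60,0,0,0,0]}}

```text
time_s: 31.62
position: [0.5974, -0.18, 0.3391]
tool_rot: [[-0.124, 0.0, 0.992], [-0.992, -0.0, -0.124], [0.0, -1.0, 0.0]]
ft_force: [0.8, -0.7, -0.9]
grip_width: 0.0856
```

Emit:
{"api": "move_arm", "payload": {"targets": [40,0,-40,0,0,0,40,0,-40,0,0,0,0,0,0,0,0,0,0,0,0,0,0,0,0,0,0,0,0,0]}}

```text
time_s: 32.25
position: [0.5092, -0.2491, 0.3367]
tool_rot: [[-0.122, -0.0, 0.992], [-0.992, 0.0, -0.122], [-0.0, -1.0, -0.0]]
ft_force: [0.4, -0.2, 0.3]
grip_width: 0.0853
```

```bash
python3 - <<'E'
from h import *
s=env.observe(); g=get_image('wrist'); im=g['pixels']; save('w10',im)
C=cloud(g,s);Z=C[...,2]
M=((Z>.11)&(Z<.13)&(abs(C[...,0]-.587)<.06)&(abs(C[...,1]+.265)<.16)).astype(np.uint8)
c,_=cv2.findContours(M,cv2.RETR_EXTERNAL,cv2.CHAIN_APPROX_NONE)
for k in c:
    if cv2.contourArea(k)<300: continue
    W=plane(g,k.reshape(-1,2),.120,s)[:,:2]; print('brick',cv2.minAreaRect((W*1000).astype(np.float32)))
k=(Z>.045)&(Z<.057)&(abs(C[...,0]-.587)<.045)&(abs(C[...,1]+.265)<.045)
P=C[k];print('candle',cv2.minEnclosingCircle((P[:,:2]*1000).astype(np.float32)),len(P))
k=(Z>.01)&(Z<.022)&(abs(C[...,0]-.403)<.06)&(abs(C[...,1]+.145)<.13);P=C[k]
print('grate',cv2.minAreaRect((P[:,:2]*1000).astype(np.float32)),len(P))
go(.403,-.1455,.25,-1.5)
E
```

```text
brick ((575.038330078125, -346.10992431640625), (66.99837493896484, 58.365474700927734), 82.96967315673828)
brick ((596.4545288085938, -180.7322998046875), (62.61334228515625, 59.76884078979492), 82.89253234863281)
candle ((586.5772094726562, -263.7960205078125), 33.114009857177734) 995
grate ((402.4896240234375, -142.19078063964844), (188.33229064941406, 64.25096893310547), 88.62040710449219) 2720
t 32.3 p [ 0.5092 -0.249   0.3367] a0 -7.02 tilt [-3.e-04 -1.e+00 -2.e-04] q [-38.  21.  60.   0.  99. -31.] F [-0.3 -0.3 -1. ] w 0.0854
shift before turn mm [ -89.8   86.7 -118. ] turn y rad -0.096
shift after turn mm [-100.7   86.7 -108.9]
```

View pics/w10.png

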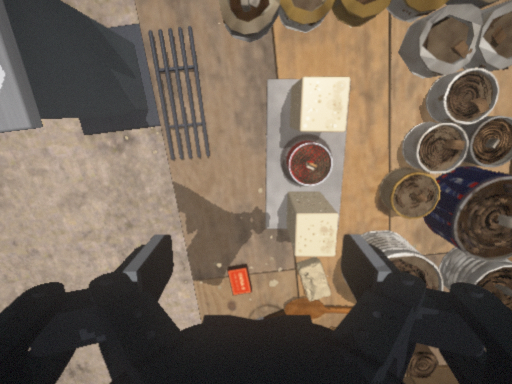

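Emit:
{"api": "move_arm", "payload": {"targets": [-22.7,34,-29.5,0,0,0,-22.7,34,-29.5,0,0,0,-22.7,34,-29.5,0,0,0,-22.7,34,-29.5,0,0,0,0,0,0,0,-0.097,0]}}

```text
time_s: 32.92
position: [0.4001, -0.1419, 0.1986]
tool_rot: [[-0.023, -0.006, 1.0], [-1.0, 0.004, -0.023], [-0.004, -1.0, -0.006]]
ft_force: [-0.3, -0.2, 0.7]
grip_width: 0.0855
```

Emit:
{"api": "move_arm", "payload": {"targets": [0,0,0,0,0,0,0,0,0,0,0,0,0,0,0,0,0,0,0,0,0,0,0,0,0,0,0,0,0,0]}}

```text
time_s: 33.55
position: [0.4027, -0.1451, 0.201]
tool_rot: [[-0.027, 0.0, 1.0], [-1.0, -0.0, -0.027], [0.0, -1.0, 0.0]]
ft_force: [0.4, 0.2, 0.0]
grip_width: 0.0855
```

```bash
python3 - <<'E'
from h import *
s=env.observe(); g=get_image('wrist'); im=g['pixels']; save('w11',im)
C=cloud(g,s);Z=C[...,2]
k=(Z>.009)&(Z<.022)&(abs(C[...,0]-.403)<.06)&(abs(C[...,1]+.145)<.13);P=C[k]
r=cv2.minAreaRect((P[:,:2]*1000).astype(np.float32));print('grate',r,len(P))
go(.403,-.144,.02,-1.4)
E
```

```text
grate ((402.2415466308594, -141.82334899902344), (187.7595672607422, 63.99245071411133), 88.484375) 4463
t 33.6 p [ 0.4027 -0.1451  0.2009] a0 -1.56 tilt [ 0.e+00 -1.e+00  1.e-04] q [-36.  12.  96.   0.  72. -34.] F [ 0.7 -0.1 -1.1] w 0.0856
shift before turn mm [ -1.1 180.9   0.3] turn y rad -0.003
shift after turn mm [ -1.1 180.9   0.3]
```

View pics/w11.png

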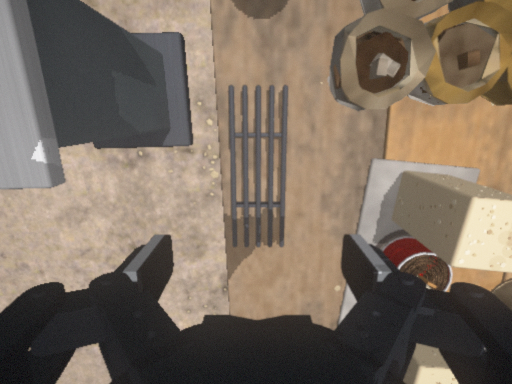

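```bash
python3 - <<'E'
from h import *
s=env.observe(); g=get_image('wrist'); 
C=cloud(g,s); T=((C-s['position'])@s['tool_rot'])*1000
for u,v in [(165,238),(160,245),(170,265),(150,250),(348,240),(355,245),(345,265),(370,260)]: print(u,v,T[v,u].round(1))
k=(abs(T[...,1])<40)&(g['z_map']>0)&(abs(T[...,0])<20); P=T[k]; print(np.percentile(P,[0,1,50,99,100],axis=0).round(1))
print('edge',plane(g,[(213,30),(222,180),(226,300)],0,s))
E
```

```text
165 238 [-11.3 -13.6 -44.3]
160 245 [-10.8 -20.  -44.5]
170 265 [  5.1  -9.7 -44.4]
150 250 [-10.8 -24.7 -47.3]
348 240 [-10.2 -13.4  41.4]
355 245 [-11.4 -21.2  42. ]
345 265 [  4.  -11.6  41.7]
370 260 [-11.  -33.7  43.8]
[[-12.5 -40.  -57.8]
 [-12.2 -39.6 -56.9]
 [ -7.2 -25.4  40.8]
 [  9.9  -6.6  54.4]
 [ 11.1  -4.9  55.6]]
edge [[ 0.35874334  0.00971837  0.        ]
 [ 0.35847611 -0.15443643  0.        ]
 [ 0.35396041 -0.32426362  0.        ]]
```

The open fingertips measure about 5 mm behind the TCP and swing forward as they close. I'll descend to TCP z = 6 mm.

Emit:
{"api": "move_arm", "payload": {"targets": [-1,50,0.3,0,0,0,0,60,0,0,0,0,0,50,0,0,0,0,0,25,0,0,0,0,0,8,0,0,0,0]}}

```text
time_s: 34.28
position: [0.4026, -0.1439, 0.0069]
tool_rot: [[-0.027, -0.002, 1.0], [-1.0, 0.001, -0.027], [-0.001, -1.0, -0.002]]
ft_force: [0.6, 1.5, 0.9]
grip_width: 0.0854
```

Emit:
{"api": "move_arm", "payload": {"targets": [0,2,0,0,0,0,0,0,0,0,0,0,0,0,0,0,0,0,0,0,0,0,0,0,0,0,0,0,0,0]}}

```text
time_s: 34.9
position: [0.403, -0.1441, 0.0061]
tool_rot: [[-0.027, 0.0, 1.0], [-1.0, -0.0, -0.027], [0.0, -1.0, 0.0]]
ft_force: [-0.0, -0.4, 0.1]
grip_width: 0.0853
```

Emit:
{"api": "move_arm", "payload": {"targets": [0,0,0,0,0,0,0,0,0,0,0,0,0,0,0,0,0,0,0,0,0,0,0,0,0,0,0,0,0,0], "hand": -1}}

```text
time_s: 35.52
position: [0.4032, -0.1441, 0.0067]
tool_rot: [[-0.027, 0.001, 1.0], [-1.0, -0.001, -0.027], [0.001, -1.0, 0.001]]
ft_force: [-0.9, 1.9, 13.4]
grip_width: 0.0619
```

```bash
python3 - <<'E'
from h import *
go(.4027,-.144,.006)
s=env.observe(); g=get_image('wrist'); im=g['pixels']; save('w12',im)
C=cloud(g,s); T=((C-s['position'])@s['tool_rot'])*1000
k=(abs(abs(T[...,2])-38)<6)&(abs(T[...,0])<14)&(abs(T[...,1])<30);P=T[k];print(np.percentile(P[:,1],[50,90,98,100]))
E
```

```text
t 35.525 p [ 0.4032 -0.1441  0.0067] a0 -1.54 tilt [ 6.e-04 -1.e+00  9.e-04] q [-36.  30. 111.  -0.  39. -34.] F [-0.9  1.9 13.4] w 0.0619
shift before turn mm [-0.1  0.7 -0.5] turn y rad 0.0
shift after turn mm [-0.1  0.7 -0.5]
[-16.5058795    6.30882452   7.12337189   7.96184156]
```

View pics/w12.png

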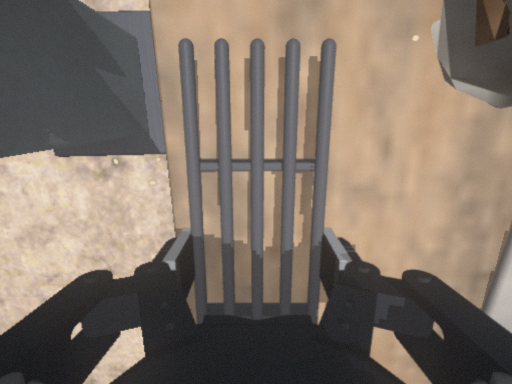

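Emit:
{"api": "move_arm", "payload": {"targets": [0,0,0,0,0,0,0,-5,0,0,0,0,0,-15,0,0,0,0,0,-20,0,0,0,0,0,0,0,0,0,0]}}

```text
time_s: 36.2
position: [0.4033, -0.1442, 0.0466]
tool_rot: [[-0.027, 0.002, 1.0], [-1.0, -0.001, -0.027], [0.001, -1.0, 0.002]]
ft_force: [-0.3, -0.2, -2.9]
grip_width: 0.0614
```

```bash
python3 - <<'E'
from h import *
go(.4027,-.144,.006)
s=env.observe(); g=get_image('wrist'); im=g['pixels']; save('w13',im)
C=cloud(g,s);T=((C-s['position'])@s['tool_rot'])*1000
for v in (60,110,160,220,280): print([T[v,u].round(1).tolist() for u in range(180,335) if T[v,u,1]<25][::12])
g=get_image('scene'); save('s13',cv2.resize(g['pixels'][120:270,180:380],None,fx=4,fy=4))
E
```

```text
t 36.2 p [ 0.4033 -0.1442  0.0466] a0 -1.54 tilt [ 0.0011 -1.      0.0017] q [-36.  26. 109.   0.  46. -34.] F [-0.3 -0.2 -2.9] w 0.0614
shift before turn mm [-0.3 40.6 -0.7] turn y rad 0.0
shift after turn mm [-0.2 40.6 -0.6]
[[-88.3, -10.5, -32.5], [-88.4, -9.7, -27.8], [-88.2, -11.1, -14.2], [-88.2, -11.2, -0.9], [-88.1, -11.6, 12.4], [-88.1, -11.8, 26.0]]
[[-68.8, -10.2, -32.8], [-68.8, -10.1, -27.7], [-68.8, -11.4, -14.4], [-68.8, -12.1, -0.9], [-68.8, -11.3, 12.6], [-68.8, -10.3, 25.9]]
[[-47.3, -9.6, -33.1], [-47.3, -9.4, -27.8], [-45.9, -0.5, -23.9], [-47.8, -12.6, -16.6], [-46.0, -1.1, -12.3], [-45.9, -0.4, -6.6], [-47.7, -11.6, -0.8], [-45.8, 0.4, 5.0], [-47.1, -8.2, 10.1], [-47.4, -9.8, 15.3], [-45.9, -0.4, 22.3], [-47.5, -10.3, 25.9]]
[[-19.2, -11.1, -32.7], [-18.6, -9.3, -27.4], [-19.3, -11.3, -13.4], [-18.9, -10.1, 0.6], [-19.2, -11.0, 14.7], [-19.5, -11.7, 28.1]]
[[-3.2, -35.6, -32.0], [9.1, -16.6, -32.2], [12.9, -10.7, -27.7], [13.6, -9.6, -13.4], [13.2, -10.2, 1.3], [13.3, -10.0, 24.4], [10.2, -14.8, 29.2], [-2.1, -33.9, 29.2]]
```

View pics/w13.png

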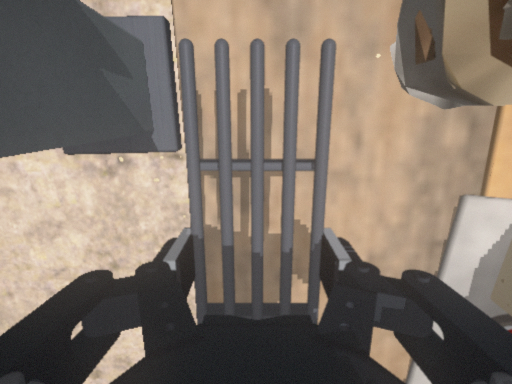

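View pics/s13.png

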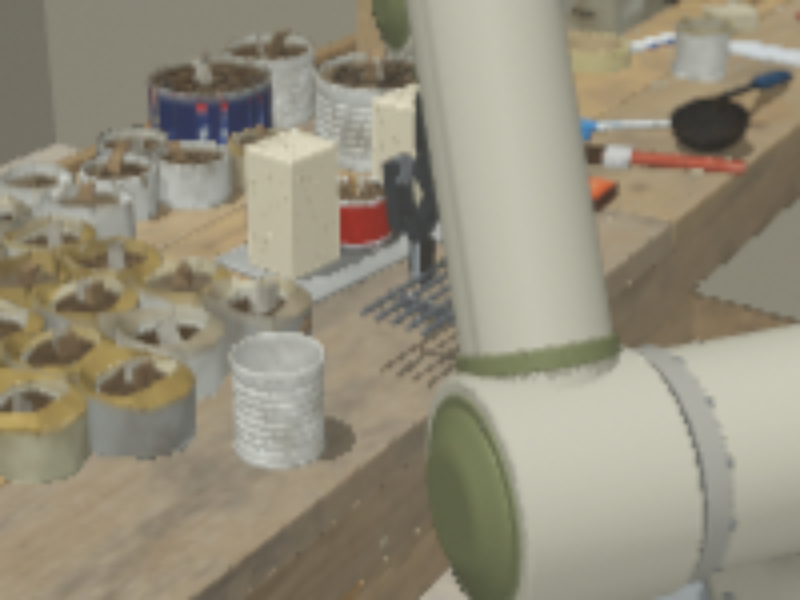

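```bash
python3 - <<'E'
from h import *
s=env.observe(); g=get_image('wrist'); C=cloud(g,s);T=((C-s['position'])@s['tool_rot'])*1000
k=(T[...,1]<-4)&(T[...,1]>-14)&(abs(T[...,2])<33)&(T[...,0]<-20); P=T[k]; print(np.percentile(P[:,0],[0,.5,2]))
k=(T[...,1]<6)&(T[...,1]>-3)&(abs(T[...,2])<28)&(T[...,0]<-20); P=T[k]; print(np.percentile(P[:,0],[2,50,98]))
E
```

```text
[-96.62926064 -95.5501392  -94.34892561]
[-46.13336578 -45.8996415  -45.6826204 ]
```

Emit:
{"api": "move_arm", "payload": {"targets": [0,-40,0,0,0,0,0,-50,0,0,0,0,0,-50,0,0,0,0,0,0,0,0,0.097,0,0,0,0,0,0,0]}}

```text
time_s: 36.98
position: [0.4026, -0.1438, 0.1853]
tool_rot: [[-0.123, -0.001, 0.992], [-0.992, 0.001, -0.123], [-0.001, -1.0, -0.001]]
ft_force: [-0.7, 0.5, -3.3]
grip_width: 0.0616
```

Emit:
{"api": "move_arm", "payload": {"targets": [19.4,0,39.4,0,0,0,19.4,0,39.4,0,0,0,19.4,0,39.4,0,0,0,19.4,0,39.4,0,0,0,19.4,0,39.4,0,0,0]}}

```text
time_s: 37.6
position: [0.5872, -0.2652, 0.1837]
tool_rot: [[-0.122, -0.003, 0.993], [-0.993, 0.002, -0.122], [-0.002, -1.0, -0.003]]
ft_force: [0.4, -0.1, -2.3]
grip_width: 0.0613
```

Emit:
{"api": "move_arm", "payload": {"targets": [0,0,0,0,0,0,0,0,0,0,0,0,0,0,0,0,0,0,0,0,0,0,0,0,0,0,0,0,0,0]}}

```text
time_s: 38.22
position: [0.5863, -0.2645, 0.1862]
tool_rot: [[-0.123, 0.0, 0.992], [-0.992, -0.0, -0.123], [0.0, -1.0, 0.0]]
ft_force: [0.7, -0.2, -2.4]
grip_width: 0.0608
```

```bash
python3 - <<'E'
from h import *
go(.587,-.2645,.1147,-7.1)
s=env.observe(); g=get_image('wrist'); im=g['pixels']; save('w14',im)
E
```

```text
t 38.225 p [ 0.5863 -0.2645  0.1862] a0 -7.09 tilt [ 1.e-04 -1.e+00  3.e-04] q [-35.  33.  63.   0.  83. -28.] F [ 0.7 -0.2 -2.4] w 0.0608
shift before turn mm [-0.1 71.5  0.7] turn y rad 0.0
shift after turn mm [-0.1 71.5  0.7]
```

View pics/w14.png

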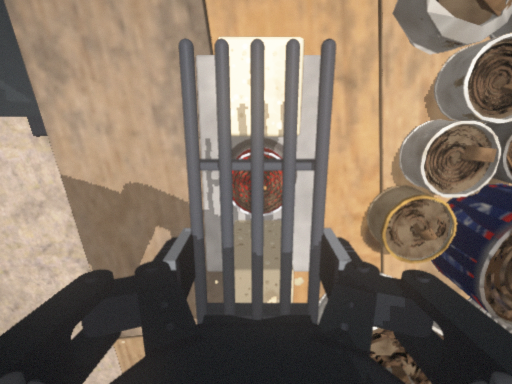

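Emit:
{"api": "move_arm", "payload": {"targets": [0.5,30,0.7,0,0,0,0,24,0,0,0,0,0,8,0,0,0,0,0,4,0,0,0,0,0,1,0,0,0,0]}}

```text
time_s: 38.9
position: [0.5874, -0.2654, 0.1197]
tool_rot: [[-0.124, 0.001, 0.992], [-0.992, -0.001, -0.124], [0.001, -1.0, 0.001]]
ft_force: [-0.0, -1.1, -2.0]
grip_width: 0.061
```

Emit:
{"api": "move_arm", "payload": {"targets": [0,1,0,0,0,0,0,0,0,0,0,0,0,0,0,0,0,0,0,0,0,0,0,0,0,0,0,0,0,0]}}

```text
time_s: 39.52
position: [0.5871, -0.2652, 0.118]
tool_rot: [[-0.124, 0.0, 0.992], [-0.992, -0.0, -0.124], [-0.0, -1.0, 0.0]]
ft_force: [-0.1, -0.2, -2.4]
grip_width: 0.0615
```

```bash
python3 - <<'E'
from h import *
go(.587,-.265,.1147,-7.1)
s=env.observe(); g=get_image('wrist'); im=g['pixels']; save('w15',im)
E
```

```text
t 39.525 p [ 0.5871 -0.2652  0.118 ] a0 -7.11 tilt [-0.e+00 -1.e+00  1.e-04] q [-35.  37.  68.   0.  75. -28.] F [-0.1 -0.2 -2.4] w 0.0615
shift before turn mm [-0.2  3.3 -0.1] turn y rad -0.0
shift after turn mm [-0.2  3.3 -0.1]
```

View pics/w15.png

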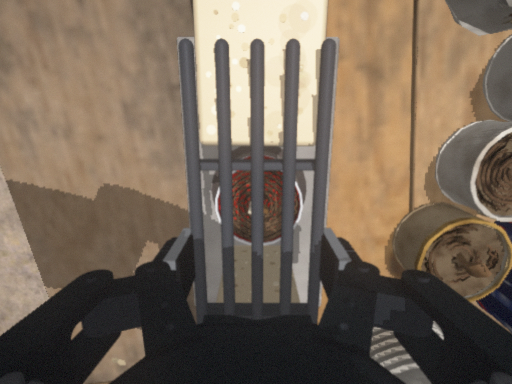

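The bar (row 164) clears the brick edge (row 145), and the rods (columns 183–335) are centred on the brick (193–328). I'll lower the last few millimetres.

Emit:
{"api": "move_arm", "payload": {"targets": [0,1.5,0,0,0,0,0,1,0,0,0,0,0,0.5,0,0,0,0,0,0.3,0,0,0,0,0,0,0,0,0,0]}}

```text
time_s: 40.2
position: [0.5871, -0.2652, 0.1148]
tool_rot: [[-0.124, 0.0, 0.992], [-0.992, -0.0, -0.124], [0.0, -1.0, 0.0]]
ft_force: [-2.0, 1.3, 0.6]
grip_width: 0.0617
```

Emit:
{"api": "move_arm", "payload": {"targets": [0,0.3,0,0,0,0,0,0,0,0,0,0,0,0,0,0,0,0,0,0,0,0,0,0,0,0,0,0,0,0]}}

```text
time_s: 40.83
position: [0.5871, -0.2653, 0.1148]
tool_rot: [[-0.124, 0.0, 0.992], [-0.992, -0.0, -0.124], [0.0, -1.0, 0.0]]
ft_force: [-3.2, 2.1, 5.8]
grip_width: 0.0615
```

Contact at the expected height. I'll release and rise.

Emit:
{"api": "move_arm", "payload": {"targets": [0,0,0,0,0,0,0,0,0,0,0,0,0,0,0,0,0,0,0,0,0,0,0,0,0,0,0,0,0,0], "hand": 1}}

```text
time_s: 41.45
position: [0.5871, -0.2653, 0.1143]
tool_rot: [[-0.124, 0.0, 0.992], [-0.992, -0.0, -0.124], [-0.0, -1.0, 0.0]]
ft_force: [-0.5, -0.0, -0.3]
grip_width: 0.0852
```

Emit:
{"api": "move_arm", "payload": {"targets": [0,-20,0,0,0,0,0,-40,0,0,0,0,0,-50,0,0,0,0,0,-50,0,0,0,0,0,-50,0,0,0,0]}}

```text
time_s: 42.08
position: [0.5868, -0.265, 0.3261]
tool_rot: [[-0.124, 0.0, 0.992], [-0.992, -0.0, -0.124], [0.0, -1.0, 0.0]]
ft_force: [0.5, -0.4, -0.5]
grip_width: 0.0855
```

Emit:
{"api": "move_arm", "payload": {"targets": [30,0,-20,0,0,0,0,0,0,0,0,0,0,0,0,0,0,0,0,0,0,0,0,0,0,0,0,0,0,0]}}

```text
time_s: 42.7
position: [0.5639, -0.292, 0.324]
tool_rot: [[-0.123, -0.0, 0.992], [-0.992, 0.0, -0.123], [-0.0, -1.0, -0.0]]
ft_force: [1.1, 0.1, -1.0]
grip_width: 0.0859
```

```bash
python3 - <<'E'
from h import *
s=env.observe(); g=get_image('wrist'); im=g['pixels']; save('w16',im)
C=cloud(g,s);Z=C[...,2]
k=(Z>.1225)&(Z<.132)&(abs(C[...,0]-.587)<.06)&(abs(C[...,1]+.265)<.13);P=C[k]
print('grate',cv2.minAreaRect((P[:,:2]*1000).astype(np.float32)),len(P),P.mean(0))
# rod tops near both ends
for sgn in (1,-1):
    c=np.array([.587,-.2645])+sgn*.085*np.array([.1236,.9923]); q=P[np.hypot(P[:,0]-c[0],P[:,1]-c[1])<.03]; print('end z',np.percentile(q[:,2],[50,95]),len(q))
go(.4255,.0695,.28,None)
E
```

```text
grate ((586.7466430664062, -254.30775451660156), (205.6324920654297, 64.02274322509766), 82.95223236083984) 4156 [ 0.58623692 -0.25522435  0.12554893]
end z [0.12552084 0.12709302] 776
end z [0.12561808 0.12707413] 467
t 42.75 p [ 0.5638 -0.2921  0.3241] a0 -7.07 tilt [-2.e-04 -1.e+00 -2.e-04] q [-38.  29.  49.   0. 102. -31.] F [ 0.5  0.1 -0.3] w 0.0853
shift before turn mm [-341.8   44.2 -181.8] turn y rad 0.0
shift after turn mm [-341.9   44.1 -181.8]
```

View pics/w16.png

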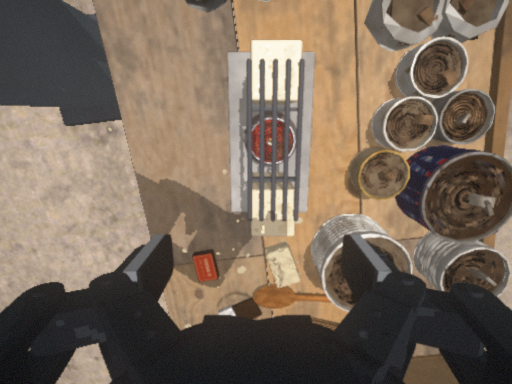

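The grate lies flat, with both rod ends at z ≈ 125.5 mm. Next is the tin.

Emit:
{"api": "move_arm", "payload": {"targets": [-48.8,6,-26,0,0,0,-48.8,6,-26,0,0,0,-48.8,6,-26,0,0,0,-48.8,6,-26,0,0,0,-48.8,6,-26,0,0,0]}}

```text
time_s: 43.38
position: [0.4639, -0.0326, 0.2942]
tool_rot: [[-0.124, 0.0, 0.992], [-0.992, 0.0, -0.124], [-0.0, -1.0, 0.0]]
ft_force: [0.5, -0.2, -0.9]
grip_width: 0.0852
```

Emit:
{"api": "move_arm", "payload": {"targets": [-48.8,6,-26,0,0,0,-48.8,6,-26,0,0,0,0,0,0,0,0.15,0,0,0,0,0,0.15,0,0,0,0,0,0.15,0]}}

```text
time_s: 44.0
position: [0.4251, 0.0693, 0.2824]
tool_rot: [[-0.546, 0.0, 0.837], [-0.837, -0.0, -0.546], [-0.0, -1.0, 0.0]]
ft_force: [0.6, 0.0, 0.5]
grip_width: 0.0855
```

Emit:
{"api": "move_arm", "payload": {"targets": [0,40,0,0,0.15,0,0,40,0,0,0.15,0,0,0,0,0,0,0,0,0,0,0,0,0,0,0,0,0,0,0]}}

```text
time_s: 44.62
position: [0.4259, 0.0689, 0.2038]
tool_rot: [[-0.766, 0.003, 0.643], [-0.643, -0.0, -0.766], [-0.002, -1.0, 0.002]]
ft_force: [0.1, -0.6, 1.0]
grip_width: 0.0857
```

```bash
python3 - <<'E'
from h import *
s=env.observe(); g=get_image('wrist'); im=g['pixels']; save('w17',im)
C=cloud(g,s);Z=C[...,2]
k=(Z>.071)&(Z<.08)&(np.hypot(C[...,0]-.4255,C[...,1]-.0695)<.05);P=C[k]
c=cv2.minEnclosingCircle((P[:,:2]*1000).astype(np.float32));print('tin',c,len(P))
go(c[0][0]/1000,c[0][1]/1000,.05)
E
```

```text
tin ((422.92486572265625, 73.9249496459961), 34.1889533996582) 672
t 44.675 p [0.4257 0.0689 0.2036] a0 -50.0 tilt [-0.0017 -1.      0.0019] q [-7. 12. 95. -0. 73. 43.] F [-1.   0.6  0.1] w 0.0852
shift before turn mm [ -0.8 153.6  -5.9] turn y rad 0.0
shift after turn mm [ -1.1 153.6  -5.6]
```

View pics/w17.png

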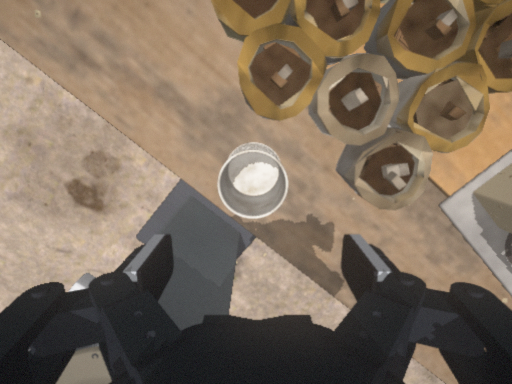

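Emit:
{"api": "move_arm", "payload": {"targets": [0,35,-4,0,0,0,0,35,0,0,0,0,0,15,0,0,0,0,0,0,0,0,0,0,0,0,0,0,0,0]}}

```text
time_s: 45.3
position: [0.4233, 0.072, 0.1183]
tool_rot: [[-0.767, 0.002, 0.642], [-0.642, -0.0, -0.767], [-0.001, -1.0, 0.001]]
ft_force: [0.6, -0.1, 1.1]
grip_width: 0.0856
```

```bash
python3 - <<'E'
from h import *
s=env.observe(); g=get_image('wrist'); im=g['pixels']; save('w18',im)
C=cloud(g,s);Z=C[...,2]
k=(Z>.071)&(Z<.08)&(np.hypot(C[...,0]-.4255,C[...,1]-.0715)<.05);P=C[k]
c=cv2.minEnclosingCircle((P[:,:2]*1000).astype(np.float32));print('tin',c,len(P))
go(c[0][0]/1000,c[0][1]/1000,.045)
E
```

```text
tin ((422.8729248046875, 73.77748107910156), 34.25511932373047) 1457
t 45.35 p [0.4232 0.072  0.1183] a0 -50.06 tilt [-0.0015 -1.      0.0016] q [ -6.  18. 104.  -0.  58.  44.] F [-0.  -0.3  0.1] w 0.0851
shift before turn mm [-0.8 73.3 -1.7] turn y rad 0.0
shift after turn mm [-0.9 73.3 -1.6]
```

View pics/w18.png

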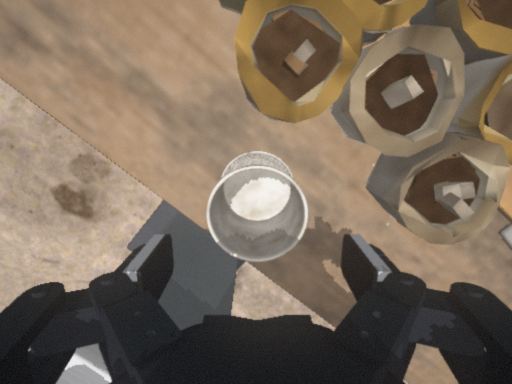

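The tin is centred between the jaws (columns 207–307).

Emit:
{"api": "move_arm", "payload": {"targets": [0,30,-0.8,0,0,0,0,30,0,0,0,0,0,14,0,0,0,0,0,4,0,0,0,0,0,0,0,0,0,0]}}

```text
time_s: 45.98
position: [0.4225, 0.0726, 0.0399]
tool_rot: [[-0.767, 0.001, 0.642], [-0.642, -0.0, -0.767], [-0.001, -1.0, 0.001]]
ft_force: [-0.4, 0.5, -0.2]
grip_width: 0.0856
```

Emit:
{"api": "move_arm", "payload": {"targets": [0,0,0,0,0,0,0,0,0,0,0,0,0,0,0,0,0,0,0,0,0,0,0,0,0,0,0,0,0,0], "hand": -1, "squeeze": 25}}

```text
time_s: 46.6
position: [0.4226, 0.0726, 0.0402]
tool_rot: [[-0.767, 0.002, 0.642], [-0.642, -0.0, -0.767], [-0.001, -1.0, 0.001]]
ft_force: [0.1, -1.7, 6.0]
grip_width: 0.068
```

Emit:
{"api": "move_arm", "payload": {"targets": [0,0,0,0,0,0,0,-20,0,0,0,0,0,-60,0,0,0,0,0,-60,0,0,0,0,0,-60,0,0,0,0]}}

```text
time_s: 47.22
position: [0.4215, 0.0727, 0.2419]
tool_rot: [[-0.767, 0.001, 0.642], [-0.642, -0.0, -0.767], [-0.001, -1.0, 0.001]]
ft_force: [0.6, -0.5, -1.8]
grip_width: 0.0677
```

Emit:
{"api": "move_arm", "payload": {"targets": [0,0,0,0,0,0,0,0,0,0,0,0,0,0,0,0,0,0,0,0,0,0,0,0,0,0,0,0,0,0]}}

```text
time_s: 47.85
position: [0.422, 0.0726, 0.2388]
tool_rot: [[-0.767, -0.001, 0.642], [-0.642, 0.0, -0.767], [0.001, -1.0, -0.001]]
ft_force: [0.5, 0.5, -0.8]
grip_width: 0.0679
```

```bash
python3 - <<'E'
from h import *
go(.587,-.265,.25)
s=env.observe(); g=get_image('wrist'); im=g['pixels']; save('w19',im)
E
```

```text
t 47.85 p [0.422  0.0726 0.2388] a0 -50.08 tilt [ 8.e-04 -1.e+00 -8.e-04] q [-6. 10. 92.  0. 78. 44.] F [ 0.5  0.5 -0.8] w 0.0679
shift before turn mm [ 90.2 -11.4 364.8] turn y rad 0.0
shift after turn mm [ 90.1 -11.2 364.8]
```

View pics/w19.png

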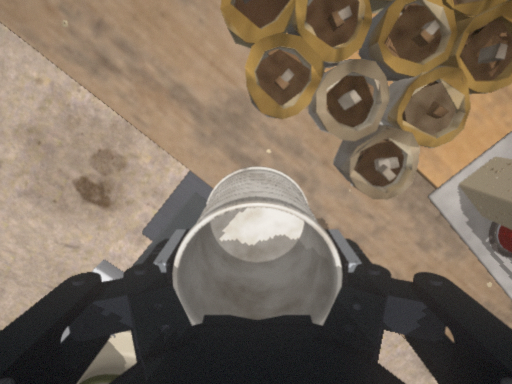

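```bash
python3 - <<'E'
from h import *
s=env.observe(); g=get_image('wrist')
p=plane(g,[(257,199)],s['position'][2]+.0358,s); print(((p-s['position'])@s['tool_rot']*1000).round(1))
E
```

```text
[[-35.8 -35.8  -1.3]]
```

Emit:
{"api": "move_arm", "payload": {"targets": [12.9,-1.6,52.1,0,0,0,12.9,-1.6,52.1,0,0,0,12.9,-1.6,52.1,0,0,0,12.9,-1.6,52.1,0,0,0,12.9,-1.6,52.1,0,0,0]}}

```text
time_s: 48.58
position: [0.5404, -0.1703, 0.2472]
tool_rot: [[-0.767, -0.0, 0.642], [-0.642, 0.0, -0.767], [-0.0, -1.0, -0.0]]
ft_force: [-0.2, 0.8, -0.7]
grip_width: 0.0679
```

Emit:
{"api": "move_arm", "payload": {"targets": [12.9,-1.6,52.1,0,0,0,12.9,-1.6,52.1,0,0,0,0,0,0,0,0,0,0,0,0,0,0,0,0,0,0,0,0,0]}}

```text
time_s: 49.2
position: [0.5867, -0.2638, 0.2509]
tool_rot: [[-0.766, 0.0, 0.643], [-0.643, 0.0, -0.766], [-0.0, -1.0, 0.0]]
ft_force: [-0.8, 0.8, -1.0]
grip_width: 0.0677
```

Emit:
{"api": "move_arm", "payload": {"targets": [0,0,0,0,0,0,0,0,0,0,0,0,0,0,0,0,0,0,0,0,0,0,0,0,0,0,0,0,0,0]}}

```text
time_s: 49.82
position: [0.5869, -0.265, 0.2505]
tool_rot: [[-0.767, -0.0, 0.642], [-0.642, 0.0, -0.767], [0.0, -1.0, -0.0]]
ft_force: [0.1, -0.2, -1.3]
grip_width: 0.0682
```

```bash
python3 - <<'E'
from h import *
go(.587,-.265,.1662)
E
```

```text
t 49.825 p [ 0.5869 -0.265   0.2505] a0 -50.08 tilt [ 0.e+00 -1.e+00 -1.e-04] q [-35.  31.  57.  -0.  92.  15.] F [ 0.1 -0.2 -1.3] w 0.0682
shift before turn mm [-0.1 84.3  0.1] turn y rad 0.0
shift after turn mm [-0.1 84.3  0.1]
```

Emit:
{"api": "move_arm", "payload": {"targets": [0.5,30,0,0,0,0,0,30,0,0,0,0,0,16,0,0,0,0,0,5,0,0,0,0,0,0,0,0,0,0]}}

```text
time_s: 50.45
position: [0.5868, -0.2655, 0.1702]
tool_rot: [[-0.767, 0.001, 0.642], [-0.642, -0.001, -0.767], [-0.0, -1.0, 0.001]]
ft_force: [-0.5, 0.2, -1.6]
grip_width: 0.0676
```

Emit:
{"api": "move_arm", "payload": {"targets": [0,1,0,0,0,0,0,1,0,0,0,0,0,0.5,0,0,0,0,0,0,0,0,0,0,0,0,0,0,0,0]}}

```text
time_s: 51.08
position: [0.5865, -0.2653, 0.1671]
tool_rot: [[-0.767, 0.0, 0.642], [-0.642, -0.0, -0.767], [-0.0, -1.0, 0.0]]
ft_force: [-0.1, -0.2, -1.4]
grip_width: 0.0678
```

Emit:
{"api": "move_arm", "payload": {"targets": [0,0.6,0,0,0,0,0,0.4,0,0,0,0,0,0,0,0,0,0,0,0,0,0,0,0,0,0,0,0,0,0]}}

```text
time_s: 51.7
position: [0.5865, -0.2653, 0.1662]
tool_rot: [[-0.767, 0.0, 0.642], [-0.642, -0.0, -0.767], [-0.0, -1.0, 0.0]]
ft_force: [-0.3, 0.9, 2.4]
grip_width: 0.0679
```

Emit:
{"api": "move_arm", "payload": {"targets": [0,0.4,0,0,0,0,0,0,0,0,0,0,0,0,0,0,0,0,0,0,0,0,0,0,0,0,0,0,0,0]}}

```text
time_s: 52.32
position: [0.5865, -0.2653, 0.1662]
tool_rot: [[-0.767, 0.001, 0.642], [-0.642, -0.0, -0.767], [-0.0, -1.0, 0.001]]
ft_force: [-1.0, 0.9, 5.4]
grip_width: 0.068
```

Contact at the expected height. I'll release and withdraw upward.

Emit:
{"api": "move_arm", "payload": {"targets": [0,0,0,0,0,0,0,0,0,0,0,0,0,0,0,0,0,0,0,0,0,0,0,0,0,0,0,0,0,0], "hand": 1}}

```text
time_s: 52.95
position: [0.5865, -0.2653, 0.1656]
tool_rot: [[-0.767, -0.0, 0.642], [-0.642, 0.0, -0.767], [-0.0, -1.0, -0.0]]
ft_force: [1.0, -0.8, -0.5]
grip_width: 0.0852
```

Emit:
{"api": "move_arm", "payload": {"targets": [0,-10,0,0,0,0,0,-30,0,0,0,0,0,-40,0,0,0,0,0,-50,0,0,0,0,0,-50,0,0,0,0]}}

```text
time_s: 53.58
position: [0.5862, -0.2651, 0.3482]
tool_rot: [[-0.767, 0.001, 0.642], [-0.642, -0.001, -0.767], [-0.0, -1.0, 0.001]]
ft_force: [-0.0, 0.4, 0.7]
grip_width: 0.0855
```

Emit:
{"api": "move_arm", "payload": {"targets": [40,0,-20,0,0,0,40,0,-20,0,0,0,0,0,0,0,0,0,0,0,0,0,0,0,0,0,0,0,0,0]}}

```text
time_s: 54.2
position: [0.5002, -0.2858, 0.3455]
tool_rot: [[-0.766, 0.0, 0.642], [-0.642, 0.0, -0.766], [-0.0, -1.0, 0.0]]
ft_force: [-0.0, 0.3, -0.4]
grip_width: 0.085
```

```bash
python3 - <<'E'
from h import *
s=env.observe(); g=get_image('wrist'); im=g['pixels']; save('w20',im)
C=cloud(g,s);Z=C[...,2]
k=(Z>.196)&(Z<.208)&(np.hypot(C[...,0]-.587,C[...,1]+.265)<.06);P=C[k]
print('tin rim',cv2.minEnclosingCircle((P[:,:2]*1000).astype(np.float32)),len(P),P[:,2].mean())
g=get_image('top'); save('t20',g['pixels']); g=get_image('scene'); save('s20',cv2.resize(g['pixels'][110:240,180:380],None,fx=4,fy=4))
go(.5,-.2,.4)
E
```

```text
tin rim ((586.5642700195312, -263.3727111816406), 34.5832633972168) 768 0.20143695873123157
t 54.35 p [ 0.5    -0.2858  0.3453] a0 -50.03 tilt [ 0.e+00 -1.e+00 -5.e-04] q [-42.  22.  57.   0. 101.   9.] F [-0.1  0.1 -0.3] w 0.0854
shift before turn mm [-55.1 -54.6 -65.8] turn y rad 0.0
shift after turn mm [-55.1 -54.7 -65.8]
```

View pics/w20.png

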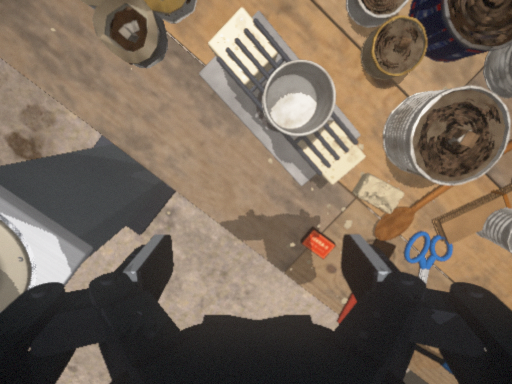

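View pics/s20.png

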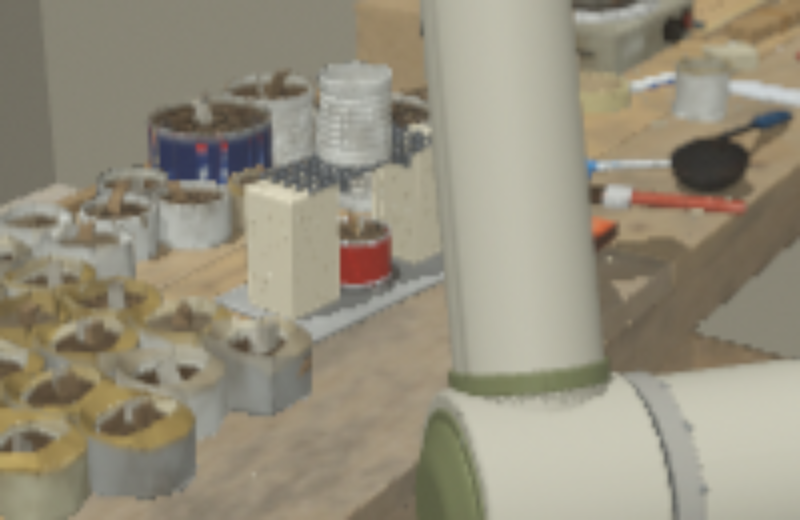

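The stack stands as asked: the tin rim is centred at (299,97) in the wrist view, at z ≈ 0.201 m, directly over the candle. The matchbox and wax block are clear of it. I'll hand it in.

```bash
python3 -c "
from h import *
print(env.close_job()); print(env.observe()['time_s'])"
```

```text
the job is handed in; nothing more can be done
None
the job is handed in; nothing more can be done
```

The boil test is set up and handed in at about 54 s of the 138 s allowed. I placed the candle, the two bricks, the grate and the tin in that order. Everything is released, and the gripper was about 14 cm above the tin and to one side of it when I handed in.

Last checks, from the wrist camera:

| Item | Measured | Expected |
|---|---|---|
| Candle | (586.6, -263.8) mm | board centre (586.3, -263.7) mm |
| Bricks | midpoint (585.7, -263.4) mm, turned 82.9–83.0° | board at 82.9° |
| Grate rod tops | z ≈ 125.5 mm at both ends | 126 mm |
| Tin rim | (586.6, -263.4) mm at z ≈ 201 mm | straight above the candle, z 202 mm |

- **Bricks:** I set them for a gap of about 106 mm, which leaves about 20 mm of air on each side of the candle and keeps both bricks on the board. I did not measure the gap directly.
- **Grate:** One spreader bar was seen clear of its brick just before the final lowering. The other bar was out of view, and I relied on the level rods for it.
- **Matchbox and wax block:** They look untouched in the last picture. I did not re-measure their positions.

The top and wrist cameras disagreed by 1–4 mm in places. The grate's length fit after placing came out too long (206 mm instead of 190 mm), so its centring was judged from the pictures and the arm's own position readings instead. The largest force reading at a check was about 13 N, while closing on the grate.

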